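# Rack, regrip and clamp sample tubes in the shaker head

### The job

Get the capped sample tubes that lie on the black mat ready for shaking: first lay all of them in the slanted rest, one to a cradle, caps up, and let go. Then take each one anew from the rest and stand it upright, cap up, in a pocket of its own in the opened shaker head; once all stand there, swing the lever fully closed so that the jaws hold them. Leave the other things on the bench where they are.

Things in the scene. Friction and masses are not known exactly. Their poses are not given: they have to be found in the camera images.
- tube0_c (a point): centre of a capped sample tube (two or three, all alike): rigid, 120 mm long, eight-sided section 30 mm across flats, 70 g. Lies at first on a flat on the mat, centre 19 mm above the bench, cap roughly towards the robot. Own x axis runs along it from the flat foot (60 mm behind) to the cap end (60 mm ahead); the tan cap is the last 26 mm. Stands by itself on its foot.
- tube1_c (a point): centre of a capped sample tube (two or three, all alike): rigid, 120 mm long, eight-sided section 30 mm across flats, 70 g. Lies at first on a flat on the mat, centre 19 mm above the bench, cap roughly towards the robot. Own x axis runs along it from the flat foot (60 mm behind) to the cap end (60 mm ahead); the tan cap is the last 26 mm. Stands by itself on its foot.
- tube2_c (a point): centre of a capped sample tube (two or three, all alike): rigid, 120 mm long, eight-sided section 30 mm across flats, 70 g. Lies at first on a flat on the mat, centre 19 mm above the bench, cap roughly towards the robot. Own x axis runs along it from the flat foot (60 mm behind) to the cap end (60 mm ahead); the tan cap is the last 26 mm. Stands by itself on its foot.
- cradle0 (a point): cradle 0 of the slanted rest: the point where the centre of a seated tube lies, 74 mm above the bench; cradles are 80 mm apart along the rest's y. The tube slopes at 45 degrees, cap end up and towards the rest's -x, foot on a stop 60 mm down the slope. Axes are those of the rest (x level, z up).
- cradle1 (a point): cradle 1 of the slanted rest: the point where the centre of a seated tube lies, 74 mm above the bench; cradles are 80 mm apart along the rest's y. The tube slopes at 45 degrees, cap end up and towards the rest's -x, foot on a stop 60 mm down the slope. Axes are those of the rest (x level, z up).
- cradle2 (a point): cradle 2 of the slanted rest: the point where the centre of a seated tube lies, 74 mm above the bench; cradles are 80 mm apart along the rest's y. The tube slopes at 45 degrees, cap end up and towards the rest's -x, foot on a stop 60 mm down the slope. Axes are those of the rest (x level, z up).
- mat: black mat, 200 x 310 mm, 4 mm thick, fixed, on which the tubes lie; origin under its centre
- rest: slanted white rest on a steel plate 150 x 210 mm, fixed, 85 mm high; origin under its centre; x level, towards the low side. Each cradle is two V supports 10 mm wide, centred 52 mm down-slope and 19 mm up-slope of the tube's centre, no wider than the tube: fingers pass on both sides. Tubes are laid in square to the slope; just above the stop they stay or slide down to it.
- pocket0 (a point): pocket 0 of the shaker head: where the centre of an upright tube belongs, in the middle of the open pocket, 51 mm from the head's axis, 110 mm above the bench (foot on the deck). With the sleeve fully open a tube has about 4 mm to spare outward and 5 mm inward here; closing shifts it 7 mm outward.
- pocket1 (a point): pocket 1 of the shaker head: where the centre of an upright tube belongs, in the middle of the open pocket, 51 mm from the head's axis, 110 mm above the bench (foot on the deck). With the sleeve fully open a tube has about 4 mm to spare outward and 5 mm inward here; closing shifts it 7 mm outward.
- pocket2 (a point): pocket 2 of the shaker head: where the centre of an upright tube belongs, in the middle of the open pocket, 51 mm from the head's axis, 110 mm above the bench (foot on the deck). With the sleeve fully open a tube has about 4 mm to spare outward and 5 mm inward here; closing shifts it 7 mm outward.
- head: clamping shaker head, fixed: square white base 200 mm, round aluminium deck 164 mm across, its top 50 mm above the bench, central hub up to 112 mm. Three pockets 120 degrees apart, each with a V of two pads outside, a jaw inside and two guide pins; pads and pins reach up to 128 mm, the jaws to 105 mm above the bench. Origin under its centre on the sleeve's vertical axis.
- sleeve (a joint): angle of the clamp sleeve, a collar under the deck with a lever: 0 = fully open, 1.25 = fully closed (end stop); grows anticlockwise seen from above. The coupled jaws move out 14 mm per rad, meet the tubes at about 1.0 and press, sprung, ever more up to the stop. Starts partly closed, stays where left, takes 5 to 8 N at the lever's post.
- lever_grip (a point): grip point on the black upright post at the end of the sleeve's lever, 75 mm above the bench: post 18 mm in diameter, 34 to 102 mm above the bench, 135 mm from the sleeve's axis, on the robot's side of the head; moves with the sleeve
- sleeve_axis (a point): point on the sleeve's vertical axis (the head's centre), 75 mm above the bench
- reagent: bystander, to be left alone: amber reagent bottle, 60 mm wide, 120 mm tall; origin under its centre
- dishes: bystander, to be left alone: stack of clear dishes, 90 mm wide, 45 mm tall; origin under its centre
- marker: bystander, to be left alone: black marker pen lying flat, 130 x 14 mm, 14 mm high; origin under its centre, pen along its x
- timer: bystander, to be left alone: flat white bench timer, 60 x 75 mm, 25 mm high; origin under its centre
- beaker: bystander, to be left alone: glass beaker, 70 mm wide, 90 mm tall; origin under its centre
- tipbox: bystander, to be left alone: blue pipette-tip box with a clear lid, 85 x 120 mm, 65 mm high; origin under its centre
Mind the look-alikes: they are no part of the job. What is shaped like the part that bears tube2_c but blue or red is not meant.

How it is judged (in metres and radians):
On the way, in this order (a step that is already met when the one before it is completed fails the run):
1. all the tubes lie in the slanted rest, caps up, released (angle between tube0_c's own x axis and vertical between 0.62 and 0.95 rad and (distance between tube0_c and cradle0 below 0.02 m or distance between tube0_c and cradle1 below 0.02 m or distance between tube0_c and cradle2 below 0.02 m) and contact force between the fingers and tube0 below 0.1 N and angle between tube1_c's own x axis and vertical between 0.62 and 0.95 rad and (distance between tube1_c and cradle0 below 0.02 m or distance between tube1_c and cradle1 below 0.02 m or distance between tube1_c and cradle2 below 0.02 m) and contact force between the fingers and tube1 below 0.1 N and angle between tube2_c's own x axis and vertical between 0.62 and 0.95 rad and (distance between tube2_c and cradle0 below 0.02 m or distance between tube2_c and cradle1 below 0.02 m or distance between tube2_c and cradle2 below 0.02 m) and contact force between the fingers and tube2 below 0.1 N), for 0.2 s.
2. all the tubes stand upright in pockets, released, with the sleeve open (below 0.4 rad) (angle between each of tube0_c, tube1_c, tube2_c's own x axis and vertical below 0.14 rad and height (world z) of tube0_c between 0.1 and 0.12 m and (horizontal distance between tube0_c and pocket0 below 0.016 m or horizontal distance between tube0_c and pocket1 below 0.016 m or horizontal distance between tube0_c and pocket2 below 0.016 m) and contact force between the fingers and tube0 below 0.1 N and height (world z) of tube1_c between 0.1 and 0.12 m and (horizontal distance between tube1_c and pocket0 below 0.016 m or horizontal distance between tube1_c and pocket1 below 0.016 m or horizontal distance between tube1_c and pocket2 below 0.016 m) and contact force between the fingers and tube1 below 0.1 N and height (world z) of tube2_c between 0.1 and 0.12 m and (horizontal distance between tube2_c and pocket0 below 0.016 m or horizontal distance between tube2_c and pocket1 below 0.016 m or horizontal distance between tube2_c and pocket2 below 0.016 m) and contact force between the fingers and tube2 below 0.1 N and value of joint sleeve below 0.4 rad), for 0.2 s.
At the end, for the whole second after the job is handed in: every tube present stands cap up within 8 degrees of vertical in a pocket (within 16 mm of its point, seen from above), released and at rest, gripped by the head with more than 3 N, and the sleeve is closed beyond 1.1 rad (angle between each of tube0_c, tube1_c, tube2_c's own x axis and vertical below 0.14 rad and height (world z) of tube0_c between 0.1 and 0.12 m and (horizontal distance between tube0_c and pocket0 below 0.016 m or horizontal distance between tube0_c and pocket1 below 0.016 m or horizontal distance between tube0_c and pocket2 below 0.016 m) and contact force between the fingers and tube0 below 0.1 N and height (world z) of tube1_c between 0.1 and 0.12 m and (horizontal distance between tube1_c and pocket0 below 0.016 m or horizontal distance between tube1_c and pocket1 below 0.016 m or horizontal distance between tube1_c and pocket2 below 0.016 m) and contact force between the fingers and tube1 below 0.1 N and height (world z) of tube2_c between 0.1 and 0.12 m and (horizontal distance between tube2_c and pocket0 below 0.016 m or horizontal distance between tube2_c and pocket1 below 0.016 m or horizontal distance between tube2_c and pocket2 below 0.016 m) and contact force between the fingers and tube2 below 0.1 N and contact force between each of tube0, tube1, tube2 and head above 3 N and linear speed of each of tube0, tube1, tube2 below 0.02 m/s and value of joint sleeve above 1.1 rad); the robot touches nothing.
It fails at once if a bystander was moved more than 30 mm (distance of any of reagent, dishes, marker, timer, beaker, tipbox from where it was at the start of the episode above 0.03 m).
Of tube0, tube1, tube2 only 2 to 3 are there at a start; the rules pass over those that are not, and their reading is None.
At some moment in a run one of tube0, tube1, tube2 may be knocked a few centimetres aside while the robot is not near it.
It also fails if it takes over 210 s, if anything falls off the work surface, if the arm or the gripper's body presses on something with over 40 N, if the wrist force passes 120 N, or if a joint passes its speed limit or range.

### The arm

A 6-joint arm with a two-finger parallel gripper is mounted at the origin on the work surface. World frame = base frame: x ahead of the robot, y to its left, z up, the work surface at z = 0. Lengths are in mm, angles in rad, forces in N, time in s.
With the tool pointing down it reaches from about 300 to 1000 mm from the base axis. Payload 5.1 kg.
Tool frame: the origin (TCP) lies midway between the tips of the shut fingers; the grasp point (between the pads) lies 19 mm behind it (hold_point_z is the distance from the TCP to the grasp point, in mm); z points along the fingers, y is the line along which they close (so a half turn about z gives the same grasp; the last joint's range is limited). The gripper opens to 95 mm and grips with 3 to 60 N. Pads are 20 mm wide; open, the fingers measure 119 mm over their backs; the gripper's body (75 mm by 180 mm) begins 59 mm behind the grasp point.
Start: joints at [-1.207, 0.124, 1.65, -0, 1.367, -0.083], TCP at [280.821, -586.195, 214.656] pointing down, gripper open.
Joint ranges: [-2.61, 2.61], [-1.02, 2.33], [0.03, 2.71], [-1.35, 4.49], [0.32, 2.68], [-2.91, 2.91]. Speed limits (rad/s): [2.57, 2.57, 3.14, 3.14, 3.14, 3.14].

### API

Orientations are given as a unit quaternion [w, x, y, z].
In Python, from cell import state, get_image, close_job, look_for, hold_point_z gives the robot as it stands. The module is installed in compiled form; this text tells all that it offers.
- The arm moves only by the shell command python3 -m creep 'ROWS' [FORCE]. ROWS is JSON, one flat list of numbers, 5 for each row, row after row: the opening in per cent of the stroke, from 0 (shut) to 100 (fully open), then the shift along the tool's x, y, z in mm, then the turn about the tool's z in degrees. A call has 1 to 5 rows; each row is the pose to reach, as a shift and turn from the pose commanded when the call began, along the tool's axes at that moment; what a row does not reach only later rows make up. A row lasts 1/8 s, in which the tool goes at most 62.5 mm and 10.7 degrees, less where a joint would pass 70% of its speed; a pose out of reach is approached as far as the arm can. A call with a gripper value outside its range is refused whole. The fingers move at their own pace and stop on an object; FORCE is the grip in N (left out, the last holds). Time passes only in rows, so rows that repeat a pose let the fingers close. It gives the time, the measured TCP pose, the force, the opening and the grip force at its end, in the units of the state.
- state(): the state, without advancing time (a new reading comes with each control period).
- get_image(name): name is "side" or "top"; returns a dict with "img" (480x640x3 uint8, red, green, blue), "K" (3x3 intrinsics, pixels), "k1" (the pictures are not rectified: a ray, as slopes to the right and down, at radius r is drawn at 1 + k1 r^2 times it, then the intrinsics apply), "camera_from_world" (4x4, takes a point from world to camera coordinates). Camera axes: x right, y down, z forward; pixel columns grow to the right and rows downward; lengths in mm; the calibration is good to about 2 mm. A picture is of the moment at which its call begins. There is no depth.
- close_job(): hands the job in; it is judged then, once.
Trained networks look in a picture, given as the dict that the camera call returned (one of the last four; its "shot" number tells which), for a name from the list of things; names that differ only in an ending like _2 or _b are one class to them, and where a whole thing is asked for, a point or a joint stands for the part that bears it (a point fixed in the world has none). Each returns a list of dicts, best first, with "p" (0 to 1); they miss things now and then, are a little off and sometimes report something else, mostly with a low value. They report only what shows in the picture. A call takes as long as a camera call. They do not tell look-alikes from the thing itself.
- look_for(picture, query): "point" ([row, column] in pixels, amid what is visible of it).
The state is a dict: "t": time; "joint_positions": joint angles; "qd": joint speeds; "joint_efforts": joint torques, N m; "ee_pos": TCP position; "eef_rot": TCP orientation; "contact_force": force on the tool from outside, world axes, zero at the start; "torque": the same for the moment, N m; "finger_gap": finger opening in mm; "grip_force": force on a finger pad.
Only numpy, scipy, OpenCV 4.12 (cv2) and the standard library are available. Lean on these libraries where they do the work, as an engineer would, in place of code of your own. Each camera call takes 0.05 s, during which the arm holds its last target. There are 200 camera calls.

## Working session

There is one attempt and no reset: what is moved stays moved. The work goes in short steps, Python scripts to look and compute and a shell command to move; the robot and the scene stay as the last step left them, time stands still between calls to the robot, and variables do not carry over. Pictures are saved under pics/ and viewed, at most 14 in all, crops included, and the job is handed in when it is done.

```bash
mkdir -p pics; cat > h.py <<'E'
import numpy as np,cv2
from scipy.spatial.transform import Rotation as R
from cell import *
def shot(name,fn=None):
    d=get_image(name)
    if fn: cv2.imwrite('pics/'+fn,d["img"][:,:,::-1])
    return d
def ray(d,rc):
    K=np.array(d["K"]);T=np.array(d["camera_from_world"])
    x=np.array([(rc[1]-K[0,2])/K[0,0],(rc[0]-K[1,2])/K[1,1]]);u=x.copy()
    for _ in range(30): u=x/(1+d["k1"]*(u@u))
    Rm=T[:3,:3];return -Rm.T@T[:3,3],Rm.T@np.array([u[0],u[1],1])
def onz(d,rc,z):
    o,v=ray(d,rc);return o+v*(z-o[2])/v[2]
def proj(d,p):
    T=np.array(d["camera_from_world"]);K=np.array(d["K"]);c=T[:3,:3]@np.array(p,float)+T[:3,3]
    u=c[:2]/c[2];u=u*(1+d["k1"]*(u@u));return np.array([K[1,1]*u[1]+K[1,2],K[0,0]*u[0]+K[0,2]])
def tri(d1,p1,d2,p2):
    o1,v1=ray(d1,p1);o2,v2=ray(d2,p2)
    s=np.linalg.lstsq(np.c_[v1,-v2],o2-o1,rcond=None)[0]
    a=o1+s[0]*v1;b=o2+s[1]*v2;return (a+b)/2,np.linalg.norm(a-b)
def totool(dp,s=None):
    s=s or state();q=s["eef_rot"];return R.from_quat([q[1],q[2],q[3],q[0]]).inv().apply(dp)
E
python3 - <<'E'
from h import *
s=state();print(s["ee_pos"],s["eef_rot"],s["finger_gap"],hold_point_z)
A=shot("top","top0.png");B=shot("side","side0.png")
for d in(A,B):
  print((-np.array(d["camera_from_world"])[:3,:3].T@np.array(d["camera_from_world"])[:3,3]).round())
  for q,z in dict(tube0_c=19,rest=40,head=50,mat=4,lever_grip=75,cradle0=74,pocket0=110,reagent=60,dishes=22,marker=7,timer=12,beaker=45,tipbox=32).items():
    print(q,[(np.round(r["point"]).tolist(),round(r["p"],2),onz(d,r["point"],z)[:2].round().tolist()) for r in look_for(d,q)][:5])
E
```

```text
[ 280.59242293 -585.61564379  213.40005657] [-1.02250321e-03  9.75148281e-01  2.21550819e-01 -1.39215011e-04] 95.2009223683157 18.8
[ 435.  -45. 1186.]
tube0_c [([233.0, 492.0], 0.71, [522.0, -409.0])]
rest [([223.0, 323.0], 0.89, [538.0, -11.0])]
head [([223.0, 197.0], 0.89, [533.0, 278.0])]
mat []
lever_grip [([239.0, 225.0], 0.72, [496.0, 206.0]), ([234.0, 454.0], 0.2, [514.0, -303.0])]
cradle0 [([224.0, 325.0], 0.67, [533.0, -17.0])]
pocket0 [([222.0, 199.0], 0.97, [531.0, 256.0]), ([129.0, 383.0], 0.64, [740.0, -142.0])]
reagent [([137.0, 273.0], 0.59, [732.0, 106.0]), ([234.0, 446.0], 0.35, [516.0, -290.0]), ([136.0, 446.0], 0.27, [739.0, -290.0])]
dishes [([130.0, 386.0], 0.91, [763.0, -156.0])]
marker [([296.0, 360.0], 0.92, [370.0, -100.0])]
timer [([288.0, 277.0], 0.74, [388.0, 95.0])]
beaker [([134.0, 177.0], 0.81, [745.0, 336.0]), ([224.0, 199.0], 0.44, [531.0, 274.0])]
tipbox [([139.0, 445.0], 0.72, [742.0, -294.0])]
[-21. 718. 730.]
tube0_c []
rest [([256.0, 314.0], 0.73, [508.0, 10.0])]
head [([322.0, 222.0], 0.95, [520.0, 304.0]), ([200.0, 278.0], 0.71, [738.0, -124.0])]
mat [([214.0, 378.0], 0.55, [505.0, -299.0])]
lever_grip [([330.0, 253.0], 0.79, [438.0, 300.0]), ([286.0, 144.0], 0.22, [710.0, 342.0])]
cradle0 [([256.0, 316.0], 0.65, [478.0, 43.0])]
pocket0 [([320.0, 224.0], 0.61, [474.0, 335.0])]
reagent [([238.0, 216.0], 0.72, [733.0, 119.0])]
dishes [([202.0, 276.0], 0.97, [769.0, -148.0])]
marker [([270.0, 390.0], 0.63, [349.0, -90.0]), ([321.0, 227.0], 0.2, [548.0, 270.0])]
timer [([306.0, 334.0], 0.67, [386.0, 102.0]), ([322.0, 224.0], 0.3, [547.0, 277.0])]
beaker []
tipbox [([322.0, 223.0], 0.75, [533.0, 291.0]), ([184.0, 312.0], 0.63, [738.0, -285.0])]
```

View pics/top0.png

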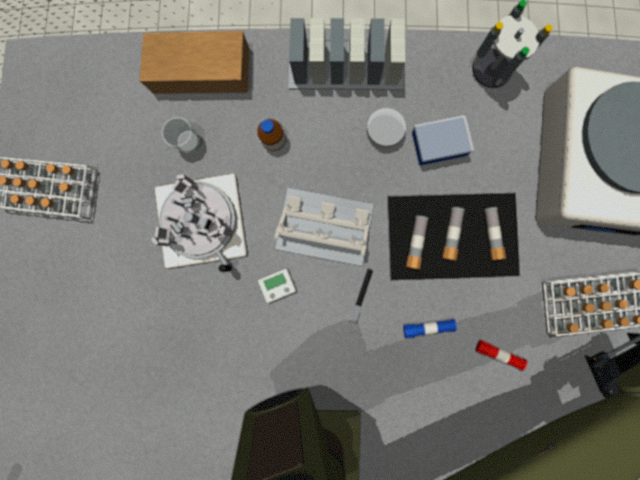

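View pics/side0.png

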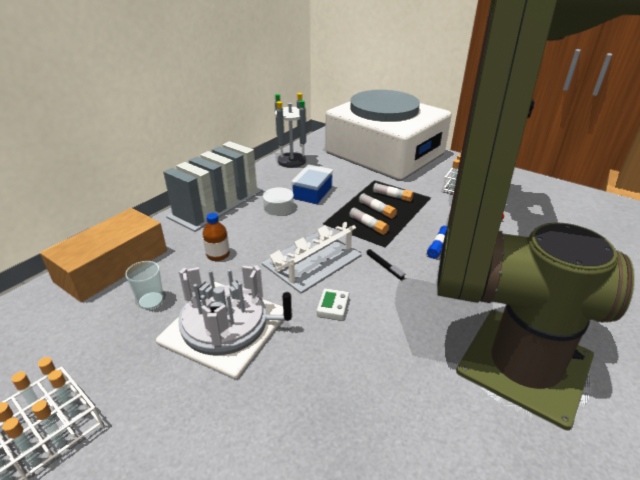

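```bash
python3 - <<'E'
import cv2,numpy as np
t=cv2.imread('pics/top0.png');s=cv2.imread('pics/side0.png')
r=lambda i,a,b,c,d,w,h:cv2.resize(i[a:b,c:d],(w,h),interpolation=cv2.INTER_CUBIC)
m=np.vstack([np.hstack([r(t,180,270,265,385,400,300),r(t,165,275,145,255,400,300)]),np.hstack([r(s,215,290,255,365,400,300),r(t,185,375,390,530,400,300)])])
cv2.imwrite('pics/crop0.png',m)
cv2.imwrite('pics/crop1.png',cv2.resize(s[255:375,150:310],(800,600),interpolation=cv2.INTER_CUBIC))
E
```

```text
(no output)
```

View pics/crop0.png

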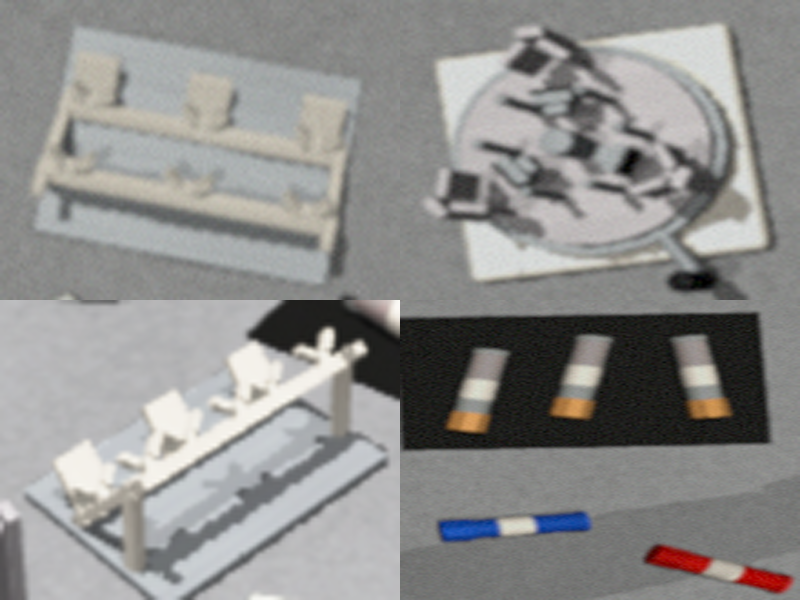

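View pics/crop1.png

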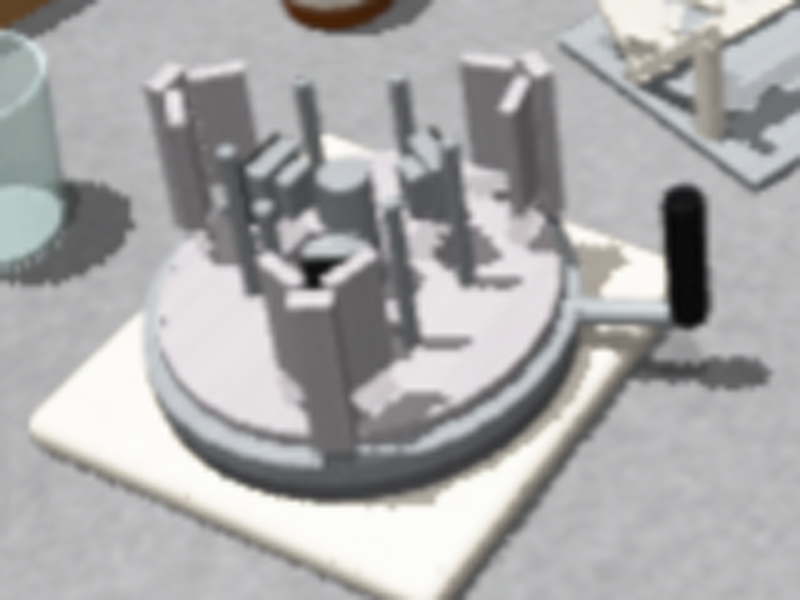

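```bash
python3 - <<'E'
from h import *
A=shot("top");B=shot("side")
def t(x,y,w): 
    return {'r':(180+y*.3,265+x*.3),'h':(165+y*110/300,145+(x-400)*.275)}[w]
print("rest plate")
c=[onz(A,t(x,y,'r'),5)[:2] for x,y in((75,25),(360,78),(328,283),(37,232))]
print(np.round(c),np.mean(c,0).round(1),[np.linalg.norm(c[i]-c[i-1]).round() for i in range(4)])
for i,j in((1,0),(2,3)): print("y dir",np.degrees(np.arctan2(*(c[i]-c[j])[::-1])))
for i,j in((0,3),(1,2)): print("x dir",np.degrees(np.arctan2(*(c[i]-c[j])[::-1])))
for z in(10,20,30):
  c=[onz(A,t(x,y,'h'),z)[:2] for x,y in((437,60),(727,25),(772,245),(472,280))]
  print("base",z,np.mean(c,0).round(1),[np.linalg.norm(c[i]-c[i-1]).round() for i in range(4)])
pt=[t(x,y,'h') for x,y in((530,48),(462,190),(697,178))]
ps=[(255+y/5,150+x/5) for x,y in((188,80),(315,280),(512,72))]
P=[onz(A,p,128) for p in pt];Q=[onz(B,p,128) for p in ps]
for p,q,a,b in zip(P,Q,pt,ps): print("pad",p[:2].round(),q[:2].round(),[np.round(v,1) for v in tri(A,a,B,b)])
for P in(P,Q):
  m=np.mean(P,0);print(m.round(1),[(np.linalg.norm((p-m)[:2]).round(),np.degrees(np.arctan2(p[1]-m[1],p[0]-m[0])).round(1)) for p in P])
print("lever",onz(A,t(690,280,'h'),102),tri(A,t(690,280,'h'),B,(255+195/5,150+685/5)))
for col in [(416,243),(454,234),(494,233)]: print(onz(A,col[::-1],19))
# tubes: segment caps & bodies on mat
hsv=cv2.cvtColor(A["img"],cv2.COLOR_RGB2HSV);g=hsv[...,2]
m=np.zeros(g.shape,np.uint8);m[198:276,396:512]=(g[198:276,396:512]>75)*255
n,l,st,ce=cv2.connectedComponentsWithStats(m)
for i in range(1,n):
  if st[i,4]>200:
    rc=np.argwhere(l==i);w=np.array([onz(A,p,26)[:2] for p in rc])
    r=cv2.minAreaRect(w.astype(np.float32));bx=cv2.boxPoints(r)
    cov=np.cov(w.T);e=np.linalg.eigh(cov)[1][:,1];e*=-np.sign(e[0])
    h=A["img"][rc[:,0],rc[:,1]].astype(int);cap=(h[:,0]-h[:,2]>60)
    print(st[i,4],"rect",np.round(r[0],1),np.round(r[1],1),"ang",np.degrees(np.arctan2(e[1],e[0])).round(1),"cap",w[cap].mean(0).round(1),cap.sum())
E
```

```text
rest plate
[[ 625.   75.]
 [ 589. -128.]
 [ 444. -107.]
 [ 477.   99.]] [533.9 -15. ] [np.float64(150.0), np.float64(206.0), np.float64(147.0), np.float64(209.0)]
y dir -99.96164920884561
y dir -99.12929435240892
x dir -9.225703533787744
x dir -8.327649996538062
base 10 [543.1 282.4] [np.float64(196.0), np.float64(197.0), np.float64(195.0), np.float64(201.0)]
base 20 [542.2 279.6] [np.float64(195.0), np.float64(196.0), np.float64(193.0), np.float64(200.0)]
base 30 [541.3 276.9] [np.float64(193.0), np.float64(194.0), np.float64(192.0), np.float64(198.0)]
pad [615. 295.] [618. 294.] [array([614.6, 294.9, 130.2]), np.float64(1.2)]
pad [501. 332.] [492. 342.] [array([501.3, 335.8, 117.4]), np.float64(1.3)]
pad [512. 191.] [515. 212.] [array([519.1, 198.5, 116. ]), np.float64(14.7)]
[542.7 272.9 128. ] [(np.float64(75.0), np.float64(17.2)), (np.float64(73.0), np.float64(124.9)), (np.float64(87.0), np.float64(-110.3))]
[541.6 282.5 128. ] [(np.float64(77.0), np.float64(8.3)), (np.float64(78.0), np.float64(129.9)), (np.float64(75.0), np.float64(-110.3))]
lever [432.67760198 199.05849441 102.        ] (array([433.31444402, 200.72587639,  96.69006427]), np.float64(1.5912280778920624))
[ 496.255508   -227.89417558   19.        ]
[ 518.42197638 -317.05030965   19.        ]
[ 522.04000399 -412.09382405   19.        ]
683 rect [ 520.9 -313.2] [ 33.7 124.4] ang 169.4 cap [ 473.7 -305.7] 159
680 rect [ 521.2 -410.4] [123.8  34.8] ang -171.2 cap [ 474.2 -418.8] 153
682 rect [ 499.5 -228.7] [ 33.1 124.8] ang 169.9 cap [ 452.1 -221.1] 156
```

```bash
python3 - <<'E'
from h import *
A=shot("top")
t=lambda x,y:(180+y*.3,265+x*.3)
yaw=np.radians(-9.2);Rm=np.array([[np.cos(yaw),-np.sin(yaw)],[np.sin(yaw),np.cos(yaw)]]);c=np.array([533.9,-15])
for z,pts in((82,((78,165),(193,185),(308,205))),(52,((100,62),(212,80),(322,100)))):
  for p in pts: print(z,((onz(A,t(*p),z)[:2]-c)@Rm).round(1))
for z,pts in((75,((45,180),(335,228))),(75,((40,195),(335,250)))):
  for p in pts: print("bar",((onz(A,t(*p),z)[:2]-c)@Rm).round(1))
for y in(80,0,-80): print(c+Rm@[0,y])
def goal(p,ax):
  s=state();dp=totool(np.array(p)-s["ee_pos"]);x=R.from_quat(np.roll(s["eef_rot"],-1)).apply([1,0,0]);a=np.degrees(np.arctan2(x[1],x[0]))
  print("move",dp.round(1),"turn",(a-ax))
goal([499.5-8*.985,-228.7+8*.17,214],-10.1)
E
```

```text
82 [-27.2  75.2]
82 [-27.1  -2.2]
82 [-27.  -79.3]
52 [46.7 76.3]
52 [47.6 -1.3]
52 [ 47.  -77.4]
bar [-40.4  95.9]
bar [-38.5 -99.7]
bar [-50.9  97.4]
bar [ -52.9 -102.2]
[546.69049502  63.97090121]
[533.9 -15. ]
[521.10950498 -93.97090121]
move [ 345.2 -232.6    0.7] turn 35.698479057989914
```

```bash
python3 -m creep '[50,50,-33,0,10, 50,100,-67,0,20, 50,150,-100,0,30, 50,200,-133,0,35.7, 50,240,-160,0,35.7]' 6 | tail -5; python3 - <<'E'
from h import *
s=state();dp=totool(np.array([499.5-8*.985,-228.7+8*.17,60])-s["ee_pos"]);x=R.from_quat(np.roll(s["eef_rot"],-1)).apply([1,0,0])
print(dp.round(1),np.degrees(np.arctan2(x[1],x[0])),s["ee_pos"],s["t"],s["finger_gap"],s["contact_force"])
E
```

```text
ee_pos: [429.0, -336.3, 214.9]
eef_rot: [0.0, 0.996, -0.088, 0.0]
contact_force: [1.5, -0.1, -0.3]
finger_gap: 51.1
grip_force: 0.0
[  42.4 -118.2  154.9] -10.095197398533589 [ 429.02741184 -336.25129586  214.94056535] 2.175 51.1262169063771 [ 1.48601526 -0.10566477 -0.28427539]
```

```bash
python3 -m creep '[50,21,-59,50,0, 50,42,-118,100,0, 50,42,-118,155,0, 50,42,-118,207,0, 50,42,-118,207,0]' >/dev/null;  python3 -m creep '[5,0,0,0,0, 5,0,0,0,0, 5,0,0,0,0, 5,0,0,0,0, 5,0,0,0,0]' 6; python3 -m creep '[5,0,0,-40,0, 5,0,0,-90,0, 5,0,0,-130,0, 5,0,0,-130,0]' 6; python3 -c "
from h import *
A=shot('top','t1.png');B=shot('side','s1.png')
a=cv2.imread('pics/t1.png');b=cv2.imread('pics/s1.png')
cv2.imwrite('pics/c2.png',cv2.resize(np.hstack([a[150:290,330:530],b[130:270,300:500]]),(800,280),interpolation=2))"
```

```text
t: 3.42
ee_pos: [491.7, -230.7, 10.1]
eef_rot: [0.001, 0.996, -0.088, 0.002]
contact_force: [-1.2, -0.8, 7.4]
finger_gap: 30.2
grip_force: 6.0
t: 3.92
ee_pos: [492.6, -231.0, 142.7]
eef_rot: [0.002, 0.996, -0.088, 0.004]
contact_force: [0.2, -0.5, -0.6]
finger_gap: 29.9
grip_force: 6.0
```

View pics/c2.png

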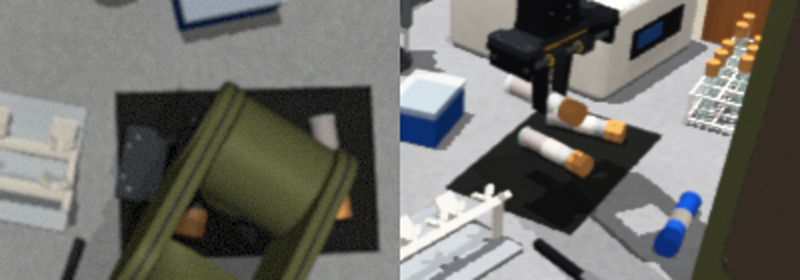

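```bash
cat >> h.py <<'E'
RC=np.array([533.6,-17.]);_y=np.radians(-9.2);RM=np.array([[np.cos(_y),-np.sin(_y)],[np.sin(_y),np.cos(_y)]])
def rest(x,y): return RC+RM@[x,y]
def go(xy,z,ax=None):
    s=state();dp=totool(np.array([*xy,z])-s["ee_pos"],s);x=R.from_quat(np.roll(s["eef_rot"],-1)).apply([1,0,0]);a=np.degrees(np.arctan2(x[1],x[0]))
    print("t",round(s["t"],2),"ee",np.round(s["ee_pos"],1),"gap",round(s["finger_gap"],1),"F",np.round(s["contact_force"],1),"| move",dp.round(1),"turn",None if ax is None else round(a-ax,1))
E
python3 -c "
from h import *
go(rest(-15,80),108,-9.2)"
```

```text
t 4.03 ee [ 489.9 -229.4  137.6] gap 29.9 F [-0.2  0.3 -1.3] | move [ -10.5 -296.5   29.6] turn -0.9
```

```bash
python3 -m creep '[5,-2,-60,0,-1, 5,-4,-120,0,-1, 5,-6,-180,0,-1, 5,-8,-240,0,-1, 5,-10,-296,0,-1]' >/dev/null;python3 -m creep '[5,0,0,15,0, 5,0,0,30,0, 5,0,0,30,0]'; python3 -c "
from h import *
go(rest(-15,80),75,-9.2)"
```

```text
t: 5.03
ee_pos: [530.0, 62.4, 104.3]
eef_rot: [0.0, 0.997, -0.08, -0.003]
contact_force: [-0.1, 0.9, -0.7]
finger_gap: 30.2
grip_force: 6.0
t 5.03 ee [530.   62.4 104.3] gap 30.2 F [-0.1  0.9 -0.7] | move [ 1.5 -2.2 29.3] turn -0.0
```

```bash
python3 -m creep '[5,1,-1,5,0, 5,1,-1,10,0, 5,1,-1,14,0, 5,1,-1,18,0, 5,1,-1,18,0]';python3 -m creep '[5,0,0,4,0, 5,0,0,8,0, 5,0,0,11,0, 5,0,0,11,0]'; python3 -c "
from h import *
B=shot('side','s2.png')
b=cv2.imread('pics/s2.png')
cv2.imwrite('pics/c3.png',cv2.resize(b[150:300,230:430],(800,600),interpolation=2))"
```

```text
t: 5.65
ee_pos: [533.2, 64.6, 89.4]
eef_rot: [0.0, 0.997, -0.079, -0.0]
contact_force: [0.3, 0.3, -0.2]
finger_gap: 30.1
grip_force: 6.0
t: 6.15
ee_pos: [536.9, 65.2, 82.1]
eef_rot: [-0.001, 0.997, -0.08, 0.004]
contact_force: [3.0, 0.4, 8.1]
finger_gap: 29.9
grip_force: 9.9
```

View pics/c3.png

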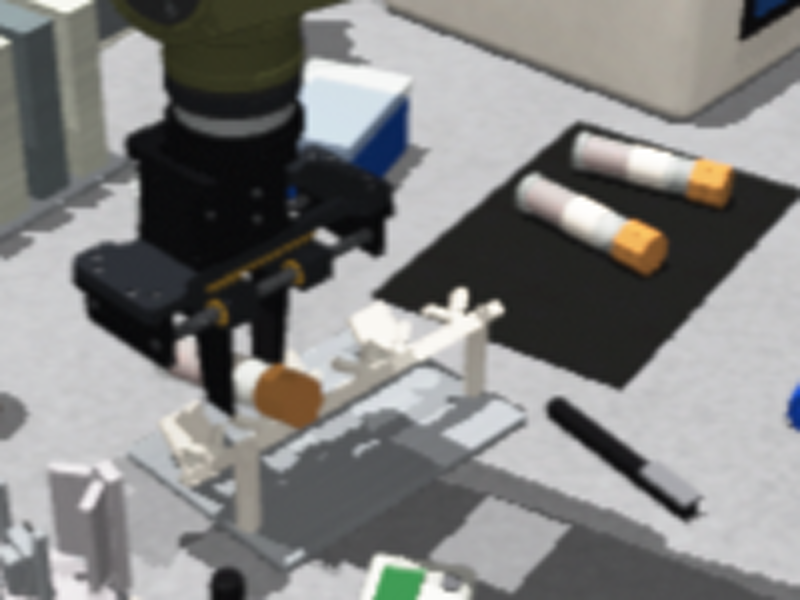

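```bash
python3 -m creep '[5,0,0,0,0, 5,0,0,0,0, 5,0,0,0,0]' 3; python3 -m creep '[33,0,0,-3,0, 35,0,0,-3,0, 36,0,0,-3,0, 36,0,0,-3,0, 36,0,0,-3,0]'; python3 -c "
from h import *
B=shot('side','s3.png')
b=cv2.imread('pics/s3.png')
cv2.imwrite('pics/c4.png',cv2.resize(b[190:290,250:370],(720,600),interpolation=2))"
```

```text
t: 6.58
ee_pos: [536.9, 65.1, 82.0]
eef_rot: [-0.001, 0.997, -0.08, 0.004]
contact_force: [3.2, 1.1, 9.8]
finger_gap: 30.1
grip_force: 7.0
t: 7.2
ee_pos: [535.1, 64.6, 82.9]
eef_rot: [-0.0, 0.997, -0.079, 0.002]
contact_force: [5.7, 0.5, 4.9]
finger_gap: 34.2
grip_force: 2.9
```

View pics/c4.png

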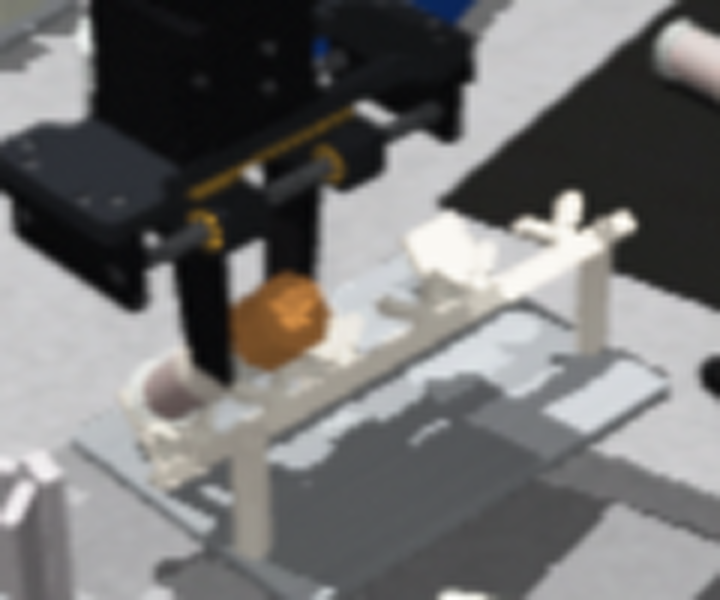

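```bash
python3 -m creep '[40,0,0,0,0, 45,0,0,0,0, 50,0,0,0,0, 50,0,0,0,0]'; python3 -m creep '[50,0,0,-20,0, 50,0,0,-60,0, 50,0,0,-100,0, 50,0,0,-100,0]';  python3 -c "
from h import *
B=shot('side','s4.png');A=shot('top','t4.png')
b=cv2.imread('pics/s4.png');a=cv2.imread('pics/t4.png')
cv2.imwrite('pics/c5.png',np.hstack([cv2.resize(b[205:290,250:352],(480,400),interpolation=2),cv2.resize(a[160:280,260:356],(320,400),interpolation=2)]))"
```

```text
t: 7.75
ee_pos: [531.8, 64.5, 80.2]
eef_rot: [0.0, 0.997, -0.079, -0.002]
contact_force: [-0.2, 0.2, 0.9]
finger_gap: 47.2
grip_force: 0.0
t: 8.25
ee_pos: [536.2, 64.7, 187.7]
eef_rot: [-0.0, 0.997, -0.079, 0.005]
contact_force: [0.8, 0.2, -0.2]
finger_gap: 47.4
grip_force: 0.0
```

View pics/c5.png

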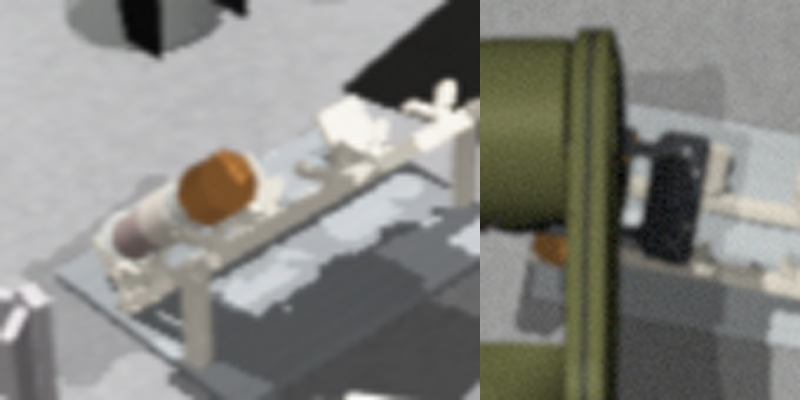

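```bash
cat >> h.py <<'E'
def mat(A):
    g=cv2.cvtColor(A["img"],cv2.COLOR_RGB2HSV)[...,2]
    m=np.zeros(g.shape,np.uint8);m[196:276,394:516]=(g[196:276,394:516]>75)*255
    n,l,st,ce=cv2.connectedComponentsWithStats(m)
    for i in range(1,n):
      if st[i,4]>100:
        rc=np.argwhere(l==i);w=np.array([onz(A,p,26)[:2] for p in rc]);r=cv2.minAreaRect(w.astype(np.float32))
        e=np.linalg.eigh(np.cov(w.T))[1][:,1]
        print(st[i,4],np.round(r[0],1),np.round(r[1],1),"line ang",np.degrees(np.arctan(e[1]/e[0])).round(1))
E
python3 -c "
from h import *
A=shot('top');mat(A)
T=[ [o['point'],round(o['p'],2)] for o in look_for(A,'tube0_c')];print(T)
for z in(60,74,90):print(rest(-5,80))
print(proj(A,[*rest(-5,80),74]),proj(A,[*rest(-47,80),116]))
B=shot('side');print(proj(B,[*rest(-47,80),116]),proj(B,[*rest(-5,80),74]))
go([513,-311.8],187,-10.6)"
```

```text
722 [ 520.4 -315. ] [ 34.8 125.1] line ang -10.5
703 [ 521.5 -412. ] [124.2  35.4] line ang 8.8
[[[233.5, 494.3], 0.65]]
[541.45481369  62.77030714]
[541.45481369  62.77030714]
[541.45481369  62.77030714]
[219.78595901 289.30208342] [237.15214225 283.93956927]
[243.57268511 301.26830736] [250.3004013  289.48452102]
t 8.5 ee [532.4  64.6 180.2] gap 47.7 F [ 0.3 -0.5  0.4] | move [ 40.4 374.7  -6.7] turn 1.5
```

```bash
python3 -m creep '[50,6,60,0,1, 50,12,120,0,1, 50,18,180,0,1, 50,24,240,0,1, 50,32,300,0,1]' >/dev/null; python3 -m creep '[50,4,40,40,0, 50,8,74,80,0, 50,8,75,80,0, 50,8,75,80,0]' >/dev/null;python3 -c "
from h import *
A=shot('top');mat(A)
go([512.5,-313.6],10,-10.6)"
```

```text
2328 [ 517.2 -386. ] [153.3 209.8] line ang -35.5
t 9.68 ee [ 513.  -311.4  102.7] gap 47.7 F [-0.2  0.9  0.2] | move [-0.2  2.2 92.7] turn 0.5
```

```bash
python3 -m creep '[50,0,1,50,0, 50,0,1,93,0, 50,0,1,93,0]' >/dev/null;  python3 -m creep '[5,0,0,0,0, 5,0,0,0,0, 5,0,0,0,0, 5,0,0,0,0]' 6; python3 -m creep '[5,0,0,-60,0, 5,0,0,-120,0, 5,0,0,-140,0, 5,0,0,-140,0, 5,0,0,-140,0]' ; python3 -c "
from h import *
go(rest(-15,0),150,-9.2)"
```

```text
t: 10.55
ee_pos: [513.5, -313.6, 11.1]
eef_rot: [0.001, 0.996, -0.088, 0.002]
contact_force: [-0.7, 1.2, 7.1]
finger_gap: 29.8
grip_force: 6.0
t: 11.18
ee_pos: [510.7, -312.0, 145.8]
eef_rot: [-0.001, 0.996, -0.088, -0.002]
contact_force: [0.9, -0.3, -1.7]
finger_gap: 29.7
grip_force: 6.0
t 11.18 ee [ 510.7 -312.   145.8] gap 29.7 F [ 0.9 -0.3 -1.7] | move [ -44.2 -294.2   -3.4] turn -0.9
```

```bash
python3 -m creep '[5,-9,-59,0,-1, 5,-18,-118,0,-1, 5,-27,-177,0,-1, 5,-36,-236,0,-1, 5,-45,-294,0,-1]' >/dev/null;python3 -m creep '[5,0,0,20,0, 5,0,0,40,0, 5,0,0,50,0, 5,0,0,50,0, 5,0,0,50,0]'; python3 -c "
from h import *
go(rest(-15,0),84,-9.2)"
```

```text
t: 12.42
ee_pos: [519.6, -16.2, 98.9]
eef_rot: [0.0, 0.997, -0.08, 0.0]
contact_force: [-0.5, -0.9, 0.6]
finger_gap: 30.1
grip_force: 6.0
t 12.43 ee [519.6 -16.2  98.9] gap 30.1 F [-0.5 -0.9  0.6] | move [-1.1 -1.4 14.9] turn 0.0
```

```bash
python3 -m creep '[5,-1,-1,6,0, 5,-1,-1,11,0, 5,-1,-1,15,0, 5,-1,-1,15,0]';python3 -m creep '[33,0,0,0,0, 35,0,0,0,0, 36,0,0,0,0, 36,0,0,0,0, 40,0,0,0,0]';python3 -m creep '[45,0,0,0,0, 50,0,0,0,0, 50,0,0,0,0]'; python3 -m creep '[50,0,0,-20,0, 50,0,0,-60,0, 50,0,0,-100,0, 50,0,0,-100,0]'; python3 -m creep '[50,8,50,0,0, 50,16,100,0,0, 50,24,150,0,0, 50,34,210,0,0, 50,34,210,0,0]'; python3 -c "
from h import *
A=shot('top','t5.png');mat(A);B=shot('side','s5.png')
b=cv2.imread('pics/s5.png');a=cv2.imread('pics/t5.png')
cv2.imwrite('pics/c6.png',np.hstack([cv2.resize(b[205:290,250:352],(480,400),interpolation=2),cv2.resize(a[180:276,266:362],(320,400),interpolation=2)]))
print(proj(B,[*rest(-47,0),116]))
go([515-2,-412.8],100,8.8)"
```

```text
t: 12.92
ee_pos: [520.0, -14.4, 84.8]
eef_rot: [-0.0, 0.997, -0.079, 0.002]
contact_force: [2.8, 0.4, 4.5]
finger_gap: 29.7
grip_force: 6.8
t: 13.55
ee_pos: [518.1, -14.2, 83.5]
eef_rot: [-0.0, 0.997, -0.08, -0.001]
contact_force: [1.2, -1.0, 3.6]
finger_gap: 37.3
grip_force: 1.2
t: 13.92
ee_pos: [517.7, -14.1, 82.8]
eef_rot: [-0.0, 0.997, -0.079, -0.001]
contact_force: [0.5, 0.5, 0.4]
finger_gap: 47.3
grip_force: 0.0
t: 14.42
ee_pos: [520.8, -14.6, 187.8]
eef_rot: [0.0, 0.997, -0.079, 0.004]
contact_force: [0.2, -0.3, -0.3]
finger_gap: 47.8
grip_force: 0.0
t: 15.05
ee_pos: [517.7, -230.0, 181.8]
eef_rot: [-0.0, 0.997, -0.082, -0.001]
contact_force: [-0.4, 0.5, -1.1]
finger_gap: 47.4
grip_force: 0.0
3138 [ 506.3 -307.4] [159.8 269. ] line ang -51.2
679 [ 496.1 -427.8] [ 42.5 179.4] line ang -24.7
[229.47726004 326.21861395]
t 15.15 ee [ 518. -227.  182.] gap 47.6 F [ 0.3 -0.7  0.1] | move [ 25.  184.4  81.6] turn -18.0
```

View pics/c6.png

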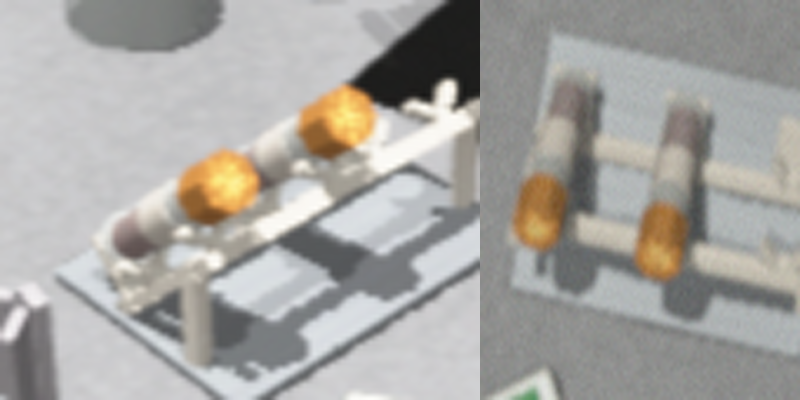

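```bash
cat >> h.py <<'E'
def caps(d,lim=None,amin=40):
    hs=cv2.cvtColor(d["img"],cv2.COLOR_RGB2HSV);m=((hs[...,0]>8)&(hs[...,0]<22)&(hs[...,1]>110)&(hs[...,2]>110)).astype(np.uint8)
    n,l,st,ce=cv2.connectedComponentsWithStats(m)
    return [(st[i,4],ce[i][::-1].round(1)) for i in range(1,n) if st[i,4]>amin]
E
python3 -c "
from h import *
A=shot('top');
for a,c in caps(A): print(a,c,onz(A,c,24)[:2].round(1))
print('exp',[474,-420])
"
```

```text
4820 [ 56.1 191.7] [946.5 316.9]
53 [163.4   4.7] [682.4 794. ]
51 [165.   19.4] [677.6 751.5]
56 [167.6  49.9] [670.  666.2]
56 [169.4  65.8] [665.1 622.9]
41 [180.    2.5] [640.  796.7]
54 [181.5  16.7] [635.9 755.8]
62 [183.2  31.9] [631.3 712.8]
57 [186.4  63.1] [622.9 627.3]
54 [198.6  14. ] [592.8 760.2]
57 [200.2  29.6] [588.8 716.3]
64 [202.   44.7] [584.3 674.5]
202 [230.3 283.7] [521.5  80.2]
207 [237.7 320. ] [505.4  -4.5]
84 [253.6 500.6] [ 473.7 -426. ]
50 [284.  636.7] [ 404.1 -764.6]
59 [287.6 604.1] [ 395.5 -679.9]
67 [291.3 570.6] [ 386.7 -595.6]
61 [289.4 587.4] [ 391.3 -637.6]
60 [303.8 622.7] [ 356.9 -727.7]
60 [305.6 606.1] [ 352.9 -684.9]
64 [307.5 589.1] [ 348.6 -641.8]
57 [321.5 624.4] [ 314.8 -732.3]
63 [323.5 607.8] [ 310.5 -689.4]
62 [327.5 573.7] [ 301.7 -603.5]
exp [474, -420]
```

```bash
python3 -m creep '[50,6,46,10,-9, 50,12,92,30,-18, 50,18,138,60,-18, 50,25,184,82,-18, 50,25,184,82,-18]' >/dev/null;python3 -m creep '[50,0,0,0,0, 50,0,0,0,0]' >/dev/null;python3 -c "
from h import *
B=shot('side','s6.png')
b=cv2.imread('pics/s6.png')
cv2.imwrite('pics/c7.png',cv2.resize(b[140:240,330:450],(720,600),interpolation=2))
go([513,-412.8],10,8.8)"
```

```text
t 16.12 ee [ 515.4 -411.6  103. ] gap 47.5 F [ 0.   0.3 -0. ] | move [-2.7  0.7 93. ] turn 0.2
```

View pics/c7.png

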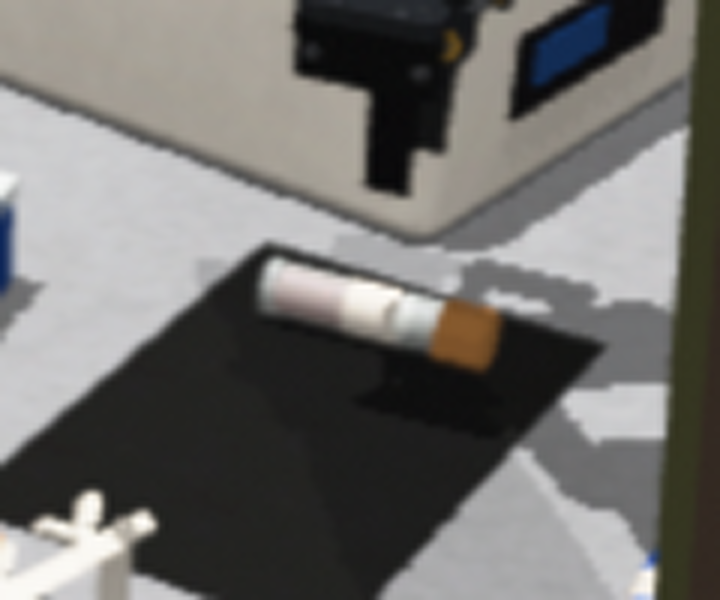

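```bash
python3 -m creep '[50,-2,1,50,0, 50,-2,1,93,0, 50,-2,1,93,0]' >/dev/null;  python3 -m creep '[5,0,0,0,0, 5,0,0,0,0, 5,0,0,0,0, 5,0,0,0,0]' 6; python3 -m creep '[5,0,0,-60,0, 5,0,0,-120,0, 5,0,0,-140,10, 5,0,0,-140,18, 5,0,0,-140,18]' ;python3 -m creep '[5,0,0,0,0, 5,0,0,0,0]' >/dev/null; python3 -c "
from h import *
go(rest(-15,-80),150,-9.2)"
```

```text
t: 17.0
ee_pos: [513.3, -414.4, 10.3]
eef_rot: [0.0, 0.997, 0.078, 0.001]
contact_force: [-0.8, 2.2, 6.4]
finger_gap: 30.0
grip_force: 6.0
t: 17.62
ee_pos: [512.4, -414.0, 148.7]
eef_rot: [0.0, 0.997, -0.079, -0.0]
contact_force: [-0.6, 0.8, -1.0]
finger_gap: 30.1
grip_force: 6.0
t 17.88 ee [ 512.3 -413.8  147.8] gap 30.1 F [-0.5  0.3 -1.4] | move [ -56.5 -315.3   -1.9] turn 0.2
```

```bash
python3 -m creep '[5,-11,-62,0,0, 5,-22,-124,0,0, 5,-33,-186,0,0, 5,-44,-248,0,0, 5,-55,-308,0,0]' >/dev/null;python3 -m creep '[5,-1,-7,20,0, 5,-1,-7,40,0, 5,-1,-7,48,0, 5,-1,-7,48,0, 5,-1,-7,48,0]'; python3 -c "
from h import *
go(rest(-15,-80),84,-9.2)"
```

```text
t: 19.12
ee_pos: [507.7, -95.3, 101.3]
eef_rot: [0.0, 0.997, -0.08, 0.0]
contact_force: [-0.3, -0.5, -0.3]
finger_gap: 29.5
grip_force: 6.0
t 19.12 ee [507.7 -95.3 101.3] gap 29.5 F [-0.3 -0.5 -0.3] | move [-1.9 -1.5 17.3] turn 0.1
```

```bash
python3 -m creep '[5,-2,-1,6,0, 5,-2,-1,12,0, 5,-2,-1,17,0, 5,-2,-1,17,0]';python3 -m creep '[33,0,0,0,0, 35,0,0,0,0, 36,0,0,0,0, 36,0,0,0,0, 40,0,0,0,0]';python3 -m creep '[45,0,0,0,0, 50,0,0,0,0, 50,0,0,0,0]'; python3 -m creep '[50,0,0,-20,0, 50,0,0,-60,0, 50,0,0,-100,0, 50,0,0,-130,0, 50,0,0,-130,0]'|head -2; python3 -m creep '[50,-8,50,0,0, 50,-16,100,0,0, 50,-24,150,0,0, 50,-34,210,0,0, 50,-34,210,0,0]'|head -2; python3 -c "
from h import *
A=shot('top','t6.png');B=shot('side','s6.png')
for d in(A,B):
  print([c for c in caps(d) if 280<c[1][1]<370 and 190<c[1][0]<290 or c[0]>10000])
  print([proj(d,[*rest(-37,y),106]).round(1) for y in(80,0,-80)])
"
```

```text
t: 19.62
ee_pos: [506.5, -93.3, 84.6]
eef_rot: [-0.0, 0.997, -0.079, 0.001]
contact_force: [2.5, 1.0, 3.2]
finger_gap: 29.8
grip_force: 7.5
t: 20.25
ee_pos: [504.9, -92.8, 83.3]
eef_rot: [-0.001, 0.997, -0.08, -0.001]
contact_force: [1.0, 0.5, 2.7]
finger_gap: 36.9
grip_force: 0.9
t: 20.62
ee_pos: [504.7, -92.9, 83.0]
eef_rot: [-0.0, 0.997, -0.079, -0.001]
contact_force: [0.8, 0.8, -0.6]
finger_gap: 47.3
grip_force: 0.0
t: 21.25
ee_pos: [506.9, -93.6, 216.6]
t: 21.88
ee_pos: [436.4, -297.6, 211.4]
[(np.int32(200), array([230.3, 283.7])), (np.int32(208), array([237.7, 320. ])), (np.int32(198), array([244.5, 356.7]))]
[array([232.9, 285.3]), array([239.3, 321.7]), array([245.7, 358.3])]
[(np.int32(155), array([217.8, 344.6])), (np.int32(149), array([230.9, 321. ])), (np.int32(157), array([244.6, 295.5]))]
[array([245.2, 298.4]), array([231.2, 323.2]), array([218.3, 346. ])]
```

```bash
python3 -m creep '[30,0,-60,0,-10, 30,0,-120,0,-20, 30,0,-180,0,-30, 30,0,-240,0,-40, 30,0,-300,0,-45.5]' |head -2; python3 -c "
from h import *
go([433,200.5],120,36.3);print(state()['joint_positions'])"
```

```text
t: 22.6
ee_pos: [485.3, 4.6, 212.9]
t 22.6 ee [485.3   4.6 212.9] gap 28.6 F [0.1 0.2 0.3] | move [  75.3 -188.2   93.1] turn 0.4
[-1.01333465e-01 -2.49740813e-01  2.00890330e+00  3.81876306e-04
  1.38297778e+00  8.28007797e-01]
```

```bash
python3 -m creep '[40,20,-50,0,0, 40,40,-100,0,0, 40,60,-150,0,0, 40,75,-188,30,0, 40,75,-188,90,0]' |head -2; python3 -m creep '[40,0,0,0,0, 40,0,0,0,0]' |head -2;python3 -c "
from h import *
A=shot('top');B=shot('side')
for d,n in((A,'top'),(B,'side')): print(n,[(np.round(o['point'],1),round(o['p'],2)) for o in look_for(d,'lever_grip')],proj(d,[433,200.5,70]))
go([433,200.5],65,36.3)"
```

```text
t: 23.22
ee_pos: [435.1, 201.3, 125.2]
t: 23.48
ee_pos: [435.2, 197.5, 125.0]
top [(array([204. , 228.1]), 0.58)] [267.53435245 227.29323191]
side [(array([337., 247.]), 0.57), (array([259.4, 323.9]), 0.56)] [303.68721499 288.03461939]
t 23.68 ee [436.5 197.  126.3] gap 38.3 F [0.7 0.  0.2] | move [-1.  -5.  61.3] turn 0.1
```

```bash
python3 -m creep '[40,-1,-4,20,0, 40,-1,-4,40,0, 40,-1,-4,60,0, 40,-1,-4,60,0]'; python3 -m creep '[33,0,0,0,0, 28,0,0,0,0, 28,0,0,0,0]'; python3 -m creep '[28,0.7,-14.1,0,6, 28,3,-28.1,0,12, 28,6.6,-41.7,0,18, 28,11.7,-54.9,0,24, 28,18.1,-67.5,0,30]';python3 -c "
from h import *
go([433,200.5],65,36.3);p=state()['ee_pos'];print(np.hypot(p[0]-542,p[1]-280),np.degrees(np.arctan2(p[1]-280,p[0]-542)))"
```

```text
t: 24.18
ee_pos: [431.3, 199.0, 63.3]
eef_rot: [-0.0, 0.95, 0.312, -0.001]
contact_force: [0.3, -0.7, -0.2]
finger_gap: 38.2
grip_force: 0.0
t: 24.55
ee_pos: [432.2, 200.4, 65.1]
eef_rot: [-0.001, 0.95, 0.312, 0.001]
contact_force: [-2.2, 4.2, 1.9]
finger_gap: 26.7
grip_force: 2.2
t: 25.18
ee_pos: [406.5, 263.5, 64.3]
eef_rot: [0.002, 0.999, 0.054, 0.0]
contact_force: [-0.3, -5.5, 3.1]
finger_gap: 26.6
grip_force: 2.4
t 25.18 ee [406.5 263.5  64.3] gap 26.6 F [-0.3 -5.5  3.1] | move [19.5 65.5 -0.5] turn -30.1
136.46686111690707 -173.05272515614757
```

```bash
python3 -m creep '[28,0.2,-7,0,3, 28,0.7,-14.1,0,6, 28,1.6,-21,0,9, 28,3,-28.1,0,12]'; python3 -m creep '[28,0.2,-7,0,3, 28,0.7,-14.1,0,6, 28,0.7,-14.1,0,6]';python3 -c "
from h import *
p=state()['ee_pos'];print(np.hypot(p[0]-542,p[1]-280),np.degrees(np.arctan2(p[1]-280,p[0]-542)))"
```

```text
t: 25.68
ee_pos: [405.8, 291.5, 63.9]
eef_rot: [0.002, 0.999, -0.049, -0.0]
contact_force: [-1.9, -5.3, 3.6]
finger_gap: 26.7
grip_force: 2.5
t: 26.05
ee_pos: [407.9, 306.3, 63.6]
eef_rot: [0.001, 0.995, -0.1, -0.0]
contact_force: [-1.0, -2.4, 1.1]
finger_gap: 26.6
grip_force: 1.0
136.6091647830627 168.89527134123995
```

```bash
python3 -m creep '[28,0.2,-7,0,3, 28,0.7,-14.1,0,6, 28,1.6,-21,0,9]'; python3 -m creep '[28,0.2,-7,0,3, 28,0.7,-14.1,0,6, 28,0.7,-14.1,0,6]';python3 -c "
from h import *
p=state()['ee_pos'];print(np.hypot(p[0]-542,p[1]-280),np.degrees(np.arctan2(p[1]-280,p[0]-542)))
B=shot('side','s7.png');A=shot('top','t7.png')
b=cv2.imread('pics/s7.png');a=cv2.imread('pics/t7.png')
cv2.imwrite('pics/c8.png',np.hstack([cv2.resize(b[255:375,150:310],(480,400),interpolation=2),cv2.resize(a[165:275,145:255],(320,400),interpolation=2)]))"
```

```text
t: 26.42
ee_pos: [413.1, 326.0, 63.5]
eef_rot: [0.001, 0.984, -0.179, -0.001]
contact_force: [-3.1, -4.4, 2.4]
finger_gap: 26.9
grip_force: 2.5
t: 26.8
ee_pos: [419.1, 339.6, 63.3]
eef_rot: [0.0, 0.973, -0.229, -0.0]
contact_force: [-1.8, -0.6, 1.1]
finger_gap: 26.6
grip_force: 0.9
136.56790682884133 154.1023870580354
```

```bash
python3 -m creep '[28,0.2,-7,0,3, 28,0.7,-14.1,0,6, 28,0.7,-14.1,0,6]'; python3 -m creep '[28,0.2,-5,0,2, 28,0.4,-10,0,4, 28,0.4,-10,0,4]';python3 -c "
from h import *
p=state()['ee_pos'];print(np.hypot(p[0]-542,p[1]-280),np.degrees(np.arctan2(p[1]-280,p[0]-542)))"
```

```text
t: 27.28
ee_pos: [425.1, 349.5, 63.1]
eef_rot: [0.004, 0.96, -0.28, -0.001]
contact_force: [-6.6, -9.9, 5.3]
finger_gap: 33.2
grip_force: 6.0
t: 27.65
ee_pos: [431.8, 356.7, 63.0]
eef_rot: [0.004, 0.95, -0.313, 0.0]
contact_force: [-3.1, -13.9, 5.6]
finger_gap: 52.3
grip_force: 6.0
134.2435955477261 145.16445039579827
```

```bash
python3 -m creep '[50,0,8,0,0, 50,0,17,0,0, 50,0,17,0,0]'; python3 -m creep '[50,0,0,-60,0, 50,0,0,-120,0, 50,0,0,-150,0]'|head -2; python3 -m creep '[50,-50,0,0,10, 50,-100,0,0,20, 50,-140,0,0,28]'|head -2; python3 -c "
from h import *
go([430,50],200,-9.2)
B=shot('side','s7.png');A=shot('top','t7.png')
b=cv2.imread('pics/s7.png');a=cv2.imread('pics/t7.png')
cv2.imwrite('pics/c8.png',np.hstack([cv2.resize(b[255:355,150:250],(400,400),interpolation=2),cv2.resize(a[165:275,145:255],(400,400),interpolation=2)]))"
```

```text
t: 28.02
ee_pos: [421.9, 346.6, 63.9]
eef_rot: [-0.0, 0.949, -0.314, 0.0]
contact_force: [0.2, 0.4, 0.4]
finger_gap: 47.4
grip_force: 0.0
t: 28.4
ee_pos: [423.6, 348.1, 218.6]
t: 28.78
ee_pos: [396.7, 300.9, 200.6]
t 28.77 ee [396.7 300.9 200.6] gap 47.7 F [ 0.1 -0.5 -0.1] | move [215.3 129.6 -30.2] turn -42.2
```

View pics/c8.png

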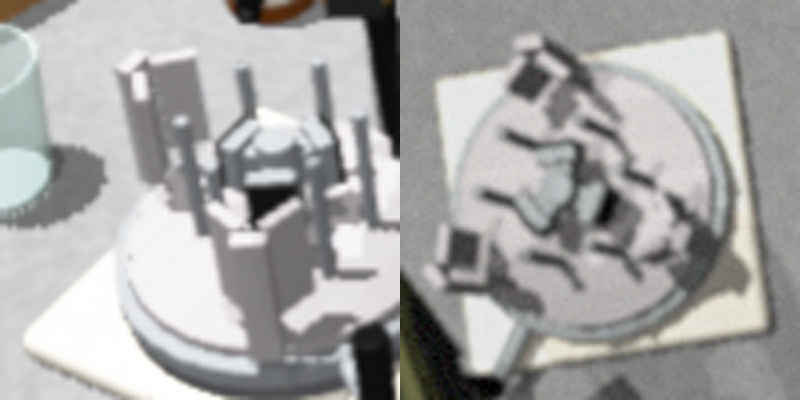

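```bash
python3 - <<'E'
from h import *
B=shot("side");A=shot("top")
P=[]
for x,y in((227,148),(304,83),(400,80),(450,137),(392,200),(262,203)):
    p=onz(B,(255+y/5,150+x/5),128)[:2];P.append(p)
P=np.array(P);c=P.mean(0);print("pins",c)
for p in P:
    for c in ([542,281],): d=p-c;print(p.round(1),np.hypot(*d).round(1),np.degrees(np.arctan2(d[1],d[0])).round(1))
s=lambda x,y:(165+y*.275,145+(x-400)*.275)
c=[onz(A,s(x,y),12)[:2] for x,y in((437,78),(727,33),(774,328),(470,375))]
print("base",np.mean(c,0),[np.degrees(np.arctan2(*(c[i]-c[i-1])[::-1])).round(1) for i in range(4)])
# deck rim circle at z 50
g=[(585,62),(725,190),(690,295),(590,338),(490,290),(452,190)]
w=np.array([onz(A,s(x,y),50)[:2] for x,y in g],np.float32);print("deck",cv2.minEnclosingCircle(w),np.linalg.lstsq(np.c_[2*w,np.ones(6)],(w**2).sum(1),rcond=None)[0])
for x,y in((515,137),(600,130),(490,195),(555,262),(620,262),(637,178)):
    p=onz(A,s(x,y),128)[:2];d=p-[542,281];print("pinT",p.round(),np.hypot(*d).round(),np.degrees(np.arctan2(d[1],d[0])).round())
E
```

```text
pins [540.96092905 283.03230337]
[573.1 312.2] 44.1 45.1
[578.4 267. ] 39.0 -21.0
[548.5 242.6] 39.0 -80.4
[507.5 255.8] 42.7 -143.8
[499.8 295.1] 44.5 161.5
[538.4 325.5] 44.7 94.7
base [542.84887469 281.8815153 ] [np.float64(8.6), np.float64(-81.0), np.float64(-169.4), np.float64(99.6)]
deck ((540.115966796875, 279.3883056640625), 89.18820190429688) [ 5.41721354e+02  2.78507480e+02 -3.63270283e+05]
pinT [571. 303.] 36.0 37.0
pinT [575. 251.] 45.0 -42.0
pinT [536. 317.] 36.0 100.0
pinT [497. 276.] 46.0 -173.0
pinT [497. 237.] 63.0 -135.0
pinT [547. 228.] 53.0 -85.0
```

```bash
python3 - <<'E'
from h import *
A=shot("top");B=shot("side")
a=[c[1] for c in caps(A) if 275<c[1][1]<370 and 215<c[1][0]<260];b=[c[1] for c in caps(B) if 275<c[1][1]<370 and 200<c[1][0]<260]
print(a,b)
b=sorted(b,key=lambda p:p[1]);a=sorted(a,key=lambda p:p[1])
for p,q in zip(a,b):
    w,e=tri(A,p,B,q);print(w.round(1),round(e,1),((w[:2]-RC)@RM).round(1))
s=state();print(s["ee_pos"],s["joint_positions"])
go(rest(-35,81),150,-9.2)
E
```

```text
[array([230.3, 283.7]), array([237.7, 320. ]), array([244.6, 356.6])] [array([217.9, 344.5]), array([230. , 323.8]), array([230.2, 285.6]), array([245.7, 297.5])]
[523.1  75.  144.6] 25.9 [-25.1  89.1]
[524.9  10.2  61.4] 54.0 [-12.9  25.5]
[509.  -73.6  68.7] 50.0 [-15.3 -59.8]
[396.9494183  301.69614525 200.76810125] [ 0.46838392 -0.22657203  2.01434071  0.12812479  1.34724194  2.90782661]
t 29.07 ee [396.9 301.7 200.8] gap 47.6 F [-0.2  0.1 -0.2] | move [258.1  56.8  18. ] turn -42.1
```

```bash
python3 -m creep '[50,30,0,0,-10, 50,60,10,0,-20, 50,100,20,0,-30, 50,140,30,0,-40]'; python3 - <<'E'
from h import *
A=shot("top");B=shot("side")
for p,q in zip([(230.3,283.7),(237.7,320),(244.6,356.6)],[(245,296.5),(230.4,322.4),(217.9,344.5)]):
    w,e=tri(A,p,B,q);print(w.round(1),round(e,1),((w[:2]-RC)@RM).round(1))
go(rest(-35,81),150,-9.2);print(state()["joint_positions"][3:])
E
```

```text
t: 29.58
ee_pos: [460.8, 173.7, 182.6]
eef_rot: [-0.055, 0.993, -0.095, -0.03]
contact_force: [0.4, -0.4, -0.0]
finger_gap: 47.5
grip_force: 0.0
[514.5  70.7 106.5] 2.2 [-32.9  83.5]
[499.1  -8.3 109.3] 2.8 [-35.5   3.1]
[486.4 -86.3 108.5] 0.2 [-35.5 -76. ]
t 29.68 ee [461.3 172.1 182.1] gap 47.8 F [ 0.1  0.4 -0.3] | move [72.1 93.9 17.6] turn -2.1
[0.12380636 1.34858558 1.91782361]
```

```bash
python3 -m creep '[50,0,0,0,0, 50,0,0,0,0, 50,0,0,0,0]'; python3 -m creep '[50,20,0,0,0, 50,20,0,0,0, 50,20,0,0,0]';python3 -c "
from h import *
s=state();print(s['joint_positions'],R.from_quat(np.roll(s['eef_rot'],-1)).as_matrix().round(3))"
```

```text
t: 30.05
ee_pos: [459.7, 174.7, 182.5]
eef_rot: [-0.055, 0.993, -0.099, -0.03]
contact_force: [0.2, -0.2, -0.1]
finger_gap: 47.8
grip_force: 0.0
t: 30.42
ee_pos: [479.0, 170.2, 180.8]
eef_rot: [-0.054, 0.993, -0.099, -0.031]
contact_force: [-1.0, 0.1, 0.1]
finger_gap: 47.6
grip_force: 0.0
[ 0.16542584 -0.15948172  1.99129746  0.12466179  1.34271378  1.90535227] [[ 0.978 -0.201 -0.051]
 [-0.194 -0.974  0.114]
 [-0.072 -0.102 -0.992]]
```

```bash
python3 -m creep '[50,0,0,-20,-10.5, 50,0,0,-40,-21, 50,0,0,-60,-31.5, 50,0,0,-60,-42, 50,0,0,-60,-52.5]'|head -1
python3 -m creep '[50,0,0,0,-10.5, 50,0,0,0,-21, 50,0,0,0,-31.5, 50,0,0,0,-42, 50,0,0,0,-52.5]'|head -1
python3 -m creep '[50,0,0,0,-10.5, 50,0,0,0,-21, 50,0,0,0,-31.5, 50,0,0,0,-42, 50,0,0,0,-52.5]'|head -1
python3 -m creep '[50,0,0,0,-10.5, 50,0,0,0,-21, 50,0,0,0,-31.5, 50,0,0,0,-42, 50,0,0,0,-52.5]'|head -1
python3 -m creep '[50,0,0,0,-10.5, 50,0,0,0,-21, 50,0,0,0,-31.5, 50,0,0,0,-42, 50,0,0,0,-52.5]'|head -1
cat >> h.py <<'E'
def tilt():
    s=state();print(np.round(s['joint_positions'],3),np.round(s['ee_pos'],1),"z",R.from_quat(np.roll(s['eef_rot'],-1)).as_matrix()[:,2].round(3))
E
python3 -c "
from h import *
tilt()"
```

```text
t: 31.05
t: 31.68
t: 32.3
t: 32.92
t: 33.55
[ 0.151 -0.198  1.923  0.122  1.449 -2.683] [481.9 163.2 240.4] z [-0.05   0.114 -0.992]
```

```bash
python3 -m creep '[50,0,0,0,-10, 50,0,0,0,-16, 50,0,0,0,-20, 50,0,0,0,-20]'|head -2
python3 -c "
from h import *
tilt()"
python3 -m creep '[50,0,0,0,-5, 50,0,0,0,-10, 50,0,0,0,-10]'|head -2
python3 -c "
from h import *
tilt()"
```

```text
t: 34.05
ee_pos: [474.9, 192.1, 243.2]
[ 0.225 -0.195  1.915  0.096  1.444 -2.908] [474.9 192.1 243.2] z [-0.043  0.088 -0.995]
t: 34.42
ee_pos: [460.8, 232.1, 245.1]
[ 0.331 -0.192  1.907  0.056  1.437 -2.908] [460.8 232.1 245.1] z [-0.028  0.049 -0.998]
```

```bash
python3 -m creep '[50,0,0,0,-5, 50,0,0,0,-10, 50,0,0,0,-12, 50,0,0,0,-12]'|head -2
python3 -c "
from h import *
tilt()"
```

```text
t: 34.92
ee_pos: [438.7, 277.2, 245.1]
[ 0.457 -0.187  1.902  0.006  1.428 -2.908] [438.7 277.2 245.1] z [-0.004  0.004 -1.   ]
```

```bash
python3 -m creep '[50,0,0,0,10.5, 50,0,0,0,21, 50,0,0,0,31.5, 50,0,0,0,42, 50,0,0,0,52.5]'|head -1
python3 -c "
from h import *
go(rest(-35,81.5),170,170.8);tilt()"
```

```text
t: 35.55
t 35.55 ee [439.3 276.4 245.2] gap 48.0 F [-0.5 -0.4 -0.1] | move [ 111.4 -189.9   74.1] turn -301.0
[ 0.455 -0.187  1.902  0.006  1.428 -1.986] [439.3 276.4 245.2] z [-0.004  0.004 -1.   ]
```

```bash
python3 -m creep '[50,22,-38,0,10, 50,44,-76,0,20, 50,66,-114,20,30, 50,88,-152,40,40, 50,111,-190,60,50]'|head -1;python3 -m creep '[50,0,0,0,9, 50,0,0,0,9, 50,0,0,0,9]'|head -1
python3 -c "
from h import *
go(rest(-35,81.5),90,170.8);tilt()"
```

```text
t: 36.17
t: 36.55
t 36.55 ee [513.8  70.7 184.5] gap 47.8 F [-0.2  0.8  0.7] | move [ 1.1 -2.3 94.5] turn 0.6
[ 0.031 -0.147  1.97   0.005  1.322 -1.39 ] [513.8  70.7 184.5] z [-0.003  0.004 -1.   ]
```

```bash
python3 -m creep '[50,1,-2,50,0, 50,1,-2,80,0, 50,1,-2,94,0, 50,1,-2,94,0]';python3 -m creep '[5,0,0,0,0, 5,0,0,0,0, 5,0,0,0,0, 5,0,0,0,0]' 4;python3 -m creep '[5,0,0,-20,0, 5,0,0,-60,0, 5,0,0,-120,0, 5,0,0,-170,0, 5,0,0,-170,0]';python3 -m creep '[5,0,0,0,0, 5,0,0,0,0]' 4
python3 -c "
from h import *
A=shot('top','t9.png');B=shot('side','s9.png')
b=cv2.imread('pics/s9.png')
cv2.imwrite('pics/c9.png',cv2.resize(b[140:300,220:400],(675,600),interpolation=2))
for d in (A,B): print([c for c in caps(d) if 250<c[1][1]<370 and 120<c[1][0]<290 and c[0]>80])
"
```

```text
t: 37.05
ee_pos: [511.6, 69.8, 89.7]
eef_rot: [-0.003, 0.076, 0.997, 0.002]
contact_force: [-0.1, 0.2, 0.7]
finger_gap: 47.8
grip_force: 0.0
t: 37.55
ee_pos: [513.6, 71.3, 92.3]
eef_rot: [-0.0, 0.076, 0.997, 0.004]
contact_force: [0.7, 6.3, 3.5]
finger_gap: 30.0
grip_force: 4.0
t: 38.17
ee_pos: [515.5, 68.8, 267.0]
eef_rot: [0.004, 0.076, 0.997, 0.003]
contact_force: [-0.5, 0.7, -0.9]
finger_gap: 30.4
grip_force: 4.0
t: 38.42
ee_pos: [511.6, 68.8, 257.9]
eef_rot: [-0.004, 0.076, 0.997, 0.002]
contact_force: [-0.0, -0.0, -1.2]
finger_gap: 29.9
grip_force: 4.0
[(np.int32(197), array([244.6, 356.5]))]
[(np.int32(100), array([178. , 298.7])), (np.int32(146), array([217.3, 344.6])), (np.int32(155), array([230. , 321.3]))]
```

View pics/c9.png

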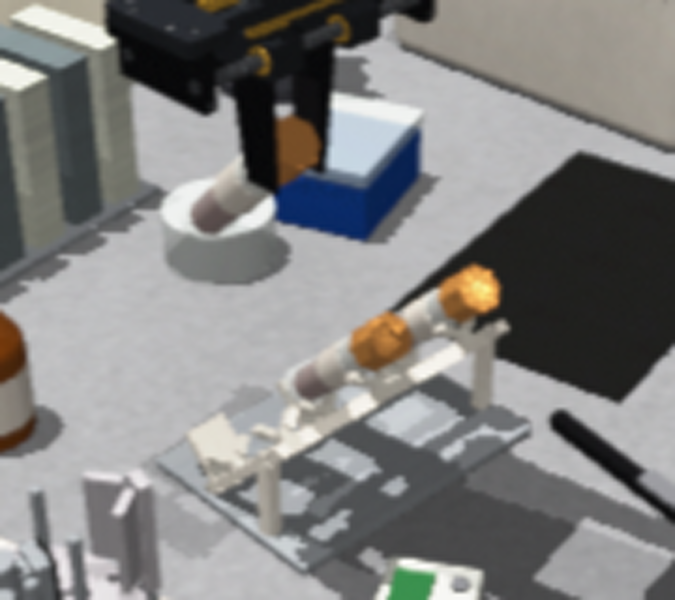

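```bash
cat >> h.py <<'E'
HC=np.array([541.8,281.8])
def hp(r,t=0,a=9.5):
    a=np.radians(a);return HC+r*np.array([np.cos(a),np.sin(a)])+t*np.array([-np.sin(a),np.cos(a)])
PK={0:hp(51),1:hp(51,0,129.5),2:hp(51,0,-110.5)}
def loc():
    p=np.array(state()['ee_pos']);d=p[:2]-HC;a=np.radians(9.5);print("r,t,z",(d@[np.cos(a),np.sin(a)]).round(1),(d@[-np.sin(a),np.cos(a)]).round(1),p[2].round(1),"F",np.round(state()['contact_force'],1))
E
python3 -c "
from h import *
go(hp(-25),260,189.5)"
```

```text
t 38.52 ee [511.8  68.8 258.1] gap 30.5 F [ 0.2  0.  -0.2] | move [ 26.5 207.3  -1. ] turn -18.2
```

```bash
python3 -m creep '[5,6,52,0,-5, 5,13,104,0,-10, 5,20,156,0,-15, 5,26,207,0,-18.2, 5,26,207,0,-18.2]'|head -1;python3 -m creep '[5,0,0,40,0, 5,0,0,70,0, 5,0,0,70,0, 5,0,0,70,0]'|head -1
python3 -c "
from h import *
go(hp(-25),171,189.5);loc();tilt()"
```

```text
t: 39.15
t: 39.65
t 39.65 ee [518.7 277.2 192. ] gap 29.8 F [-0.1 -0.3  0.3] | move [ 1.4  0.6 21. ] turn -360.1
r,t,z -23.5 -0.7 192.0 F [-0.1 -0.3  0.3]
[ 0.397  0.004  1.814  0.006  1.324 -1.34 ] [518.7 277.2 192. ] z [-0.003  0.005 -1.   ]
```

```bash
python3 -m creep '[5,1,0,10,0, 5,1,0,21,0, 5,1,0,21,0, 5,1,0,21,0]' 4|head -3;python3 -m creep '[5,-8,0,0,0, 5,-17,0,-9,0, 5,-27,0,-18,0, 5,-38,0,-24,0, 5,-50,0,-27.6,0]'|head -4
python3 -c "
from h import *
loc()"
python3 -m creep '[5,-6,0,-1,0, 5,-12,0,-2,0, 5,-19,0,-3,0, 5,-25,0,-3,0, 5,-25,0,-3,0]'|head -4
python3 -c "
from h import *
loc()
B=shot('side','s10.png')
b=cv2.imread('pics/s10.png')
cv2.imwrite('pics/c10.png',cv2.resize(b[210:370,150:310],(600,600),interpolation=2))"
```

```text
t: 40.15
ee_pos: [517.0, 277.7, 170.0]
eef_rot: [-0.002, -0.083, 0.997, 0.002]
t: 40.78
ee_pos: [567.6, 286.1, 198.4]
eef_rot: [-0.001, -0.082, 0.997, 0.003]
contact_force: [-0.6, 0.8, 0.1]
r,t,z 26.2 -0.1 198.4 F [-0.6  0.8  0.1]
t: 41.4
ee_pos: [591.5, 289.7, 200.1]
eef_rot: [-0.002, -0.082, 0.997, 0.002]
contact_force: [0.1, -0.3, -0.6]
r,t,z 50.3 -0.4 200.1 F [ 0.1 -0.3 -0.6]
```

View pics/c10.png

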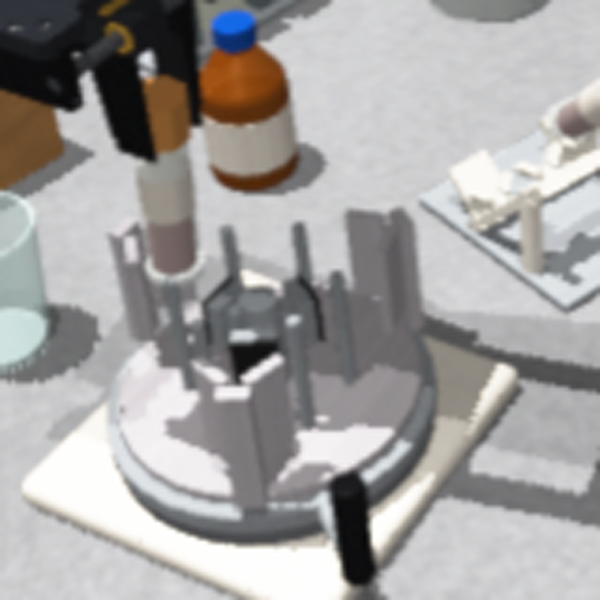

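```bash
cat >> h.py <<'E'
def tubeaxis(B,xy,zf):
    # predicted foot/cap-joint px for vertical tube, and tan cap blob
    for z in (zf,zf+60,zf+94,zf+120): print(z,proj(B,[*xy,z]).round(1),end=' ')
    print()
E
python3 -c "
from h import *
B=get_image('side');p=state()['ee_pos']
tubeaxis(B,p[:2],p[2]+12-102)
print([ (210+y/3.75,150+x/3.75) for x,y in((175,265),(166,180),(166,148))])
A=get_image('top')
print([c for c in caps(B,amin=30) if 150<c[1][1]<240 and 200<c[1][0]<290],[c for c in caps(A,amin=20) if 130<c[1][1]<260 and 150<c[1][0]<280])
go(PK[1],230,189.5)"
```

```text
110.14328337679467 [281.7 199.3] 170.14328337679467 [258.6 194.8] 204.14328337679467 [244.6 192.1] 230.14328337679467 [233.6 190. ] 
[(280.6666666666667, 196.66666666666666), (258.0, 194.26666666666665), (249.46666666666667, 194.26666666666665)]
[(np.int32(263), array([230.3, 213.4])), (np.int32(151), array([239.4, 194. ]))] []
t 41.55 ee [591.  289.7 200.2] gap 29.8 F [-0.2  0.4 -0.5] | move [ 75.5  44.6 -29.4] turn -360.0
```

```bash
python3 -m creep '[5,-4,0,0,0, 5,-7,0,0,0, 5,-7,0,0,0, 5,-7,0,0,0]'|head -4; cat >> h.py <<'E'
def lean(fn=None):
    """body centreline in side view vs vertical line prediction: offsets (px) per height"""
    B=get_image('side');p=np.array(state()['ee_pos']);zf=p[2]+12-102
    im=B["img"].astype(int);out=[]
    g=cv2.cvtColor(B["img"],cv2.COLOR_RGB2GRAY);lab=cv2.cvtColor(B["img"],cv2.COLOR_RGB2HSV)
    for z in (zf+10,zf+22,zf+70,zf+78):
        r,c=proj(B,[*p[:2],z]);row=im[int(round(r)),int(c)-16:int(c)+17].sum(1)
        out.append((round(z),round(c,1),int(c)-16,row.tolist()))
    for o in out: print(o)
E
python3 -c "
from h import *
loc();lean()"
```

```text
t: 42.05
ee_pos: [598.1, 290.9, 200.3]
eef_rot: [-0.002, -0.083, 0.997, 0.002]
contact_force: [0.5, 0.2, -0.7]
r,t,z 57.1 -0.3 200.3 F [ 0.5  0.2 -0.7]
(120, np.float64(195.7), 179, [578, 458, 384, 380, 536, 640, 657, 550, 391, 378, 390, 361, 338, 328, 323, 319, 317, 313, 305, 300, 289, 283, 357, 550, 623, 615, 610, 612, 609, 592, 483, 334, 289])
(132, np.float64(194.8), 178, [570, 528, 576, 628, 583, 473, 416, 396, 350, 371, 391, 363, 339, 329, 325, 321, 317, 313, 308, 297, 288, 277, 286, 401, 556, 617, 619, 613, 608, 598, 511, 373, 323])
(180, np.float64(191.1), 175, [607, 601, 598, 603, 610, 610, 610, 609, 602, 550, 509, 482, 449, 433, 442, 450, 446, 441, 435, 430, 420, 409, 392, 400, 534, 612, 617, 617, 616, 611, 542, 472, 485])
(188, np.float64(190.5), 174, [436, 553, 602, 604, 583, 558, 538, 464, 318, 193, 134, 82, 44, 62, 223, 433, 475, 440, 439, 437, 428, 423, 415, 426, 520, 599, 619, 620, 616, 610, 589, 531, 496])
```

```bash
python3 -m creep '[5,-2,0,0,0, 5,-4,0,0,0, 5,-4,0,0,0]'|head -4; 
python3 -c "
from h import *
loc();lean()"
```

```text
t: 42.48
ee_pos: [602.2, 291.7, 200.3]
eef_rot: [-0.002, -0.083, 0.997, 0.002]
contact_force: [-0.9, -0.3, -0.9]
r,t,z 61.2 -0.2 200.3 F [-0.9 -0.3 -0.9]
(120, np.float64(194.0), 178, [618, 543, 431, 380, 383, 572, 657, 654, 517, 366, 381, 375, 346, 335, 331, 323, 322, 318, 315, 310, 300, 287, 287, 394, 550, 621, 627, 618, 612, 610, 558, 420, 302])
(132, np.float64(193.1), 177, [614, 568, 528, 578, 628, 582, 474, 416, 397, 356, 394, 384, 345, 337, 332, 326, 322, 319, 316, 308, 299, 289, 284, 335, 472, 584, 620, 619, 614, 608, 598, 509, 370])
(180, np.float64(189.4), 173, [588, 609, 609, 601, 598, 602, 606, 610, 608, 586, 527, 499, 482, 463, 459, 454, 451, 448, 442, 437, 432, 424, 412, 393, 396, 534, 620, 623, 617, 617, 616, 612, 541])
(188, np.float64(188.7), 172, [348, 396, 436, 553, 600, 598, 582, 558, 536, 464, 309, 183, 130, 87, 122, 353, 461, 460, 449, 442, 436, 427, 420, 414, 417, 518, 599, 620, 621, 619, 614, 612, 587])
```

```bash
python3 -m creep '[5,2,0,0,0, 5,4,0,10,0, 5,4,0,20,0, 5,4,0,30,0, 5,4,0,30,0]'|head -4; 
python3 -c "
from h import *
loc();lean()"
```

```text
t: 43.15
ee_pos: [597.0, 290.8, 168.3]
eef_rot: [-0.003, -0.083, 0.997, 0.002]
contact_force: [-0.2, -0.3, -0.4]
r,t,z 56.0 -0.3 168.3 F [-0.2 -0.3 -0.4]
(89, np.float64(198.1), 182, [510, 411, 381, 357, 348, 346, 322, 306, 320, 362, 393, 375, 337, 318, 304, 289, 311, 326, 322, 320, 310, 299, 278, 241, 192, 186, 234, 268, 278, 275, 271, 286, 296])
(101, np.float64(197.3), 181, [528, 427, 384, 356, 346, 346, 330, 307, 311, 371, 398, 395, 401, 473, 455, 372, 335, 327, 325, 319, 311, 301, 290, 292, 379, 490, 536, 524, 441, 275, 183, 253, 316])
(149, np.float64(193.7), 177, [636, 632, 633, 642, 644, 641, 635, 629, 629, 631, 599, 540, 487, 441, 425, 453, 465, 459, 458, 451, 445, 440, 426, 415, 404, 476, 580, 622, 623, 619, 622, 629, 632])
(157, np.float64(193.1), 177, [628, 626, 631, 634, 616, 576, 487, 337, 235, 170, 94, 46, 39, 55, 193, 424, 469, 445, 438, 432, 436, 437, 432, 436, 492, 587, 636, 637, 633, 632, 637, 639, 630])
```

```bash
python3 -m creep '[5,-3,0,0,0, 5,-6,0,0,0, 5,-6,0,0,0]'|head -4; python3 -c "
from h import *
loc()"; python3 -m creep '[5,-3,0,0,0, 5,-6,0,0,0, 5,-6,0,0,0]'|head -4; python3 -c "
from h import *
loc();lean()"
```

```text
t: 43.58
ee_pos: [604.3, 292.3, 170.8]
eef_rot: [-0.001, -0.082, 0.997, 0.003]
contact_force: [0.2, 0.2, -0.6]
r,t,z 63.4 0.0 170.8 F [ 0.2  0.2 -0.6]
t: 43.95
ee_pos: [610.1, 293.2, 170.3]
eef_rot: [-0.002, -0.082, 0.997, 0.002]
contact_force: [-0.7, 0.7, -0.4]
r,t,z 69.2 -0.0 170.3 F [-0.7  0.7 -0.4]
(90, np.float64(193.2), 177, [630, 627, 622, 618, 548, 440, 387, 362, 348, 348, 344, 316, 309, 342, 382, 393, 428, 468, 463, 377, 325, 340, 343, 335, 327, 318, 306, 307, 388, 476, 434, 280, 174])
(102, np.float64(192.3), 176, [628, 629, 626, 620, 593, 480, 393, 362, 344, 344, 346, 325, 311, 348, 394, 381, 360, 361, 360, 359, 357, 349, 342, 333, 324, 316, 300, 310, 399, 495, 532, 533, 533])
(150, np.float64(188.5), 172, [647, 639, 632, 630, 635, 629, 621, 621, 629, 638, 637, 627, 576, 526, 501, 493, 491, 487, 485, 478, 470, 463, 455, 446, 434, 416, 398, 491, 589, 625, 629, 628, 629])
(158, np.float64(187.9), 171, [632, 631, 631, 632, 634, 624, 601, 571, 546, 472, 324, 184, 103, 65, 127, 403, 523, 547, 539, 523, 501, 483, 471, 462, 453, 437, 451, 554, 622, 637, 637, 632, 628])
```

```bash
python3 -m creep '[5,5,0,0,0, 5,10,0,0,0, 5,14,0,0,0, 5,14,0,0,0]'|head -4; python3 -c "
from h import *
loc();lean()"
```

```text
t: 44.5
ee_pos: [595.6, 290.7, 170.4]
eef_rot: [-0.002, -0.083, 0.997, 0.002]
contact_force: [0.1, -0.8, -0.1]
r,t,z 54.5 -0.1 170.4 F [ 0.1 -0.8 -0.1]
(90, np.float64(198.8), 182, [512, 412, 379, 359, 348, 344, 321, 306, 321, 359, 358, 324, 308, 306, 300, 296, 323, 339, 335, 332, 328, 325, 306, 248, 172, 169, 225, 266, 272, 272, 269, 286, 298])
(102, np.float64(197.9), 181, [531, 429, 387, 355, 345, 346, 331, 307, 312, 368, 371, 358, 375, 365, 347, 346, 347, 342, 337, 332, 328, 323, 317, 305, 294, 295, 381, 474, 435, 274, 183, 251, 316])
(150, np.float64(194.4), 178, [634, 634, 641, 644, 639, 633, 629, 629, 634, 633, 595, 535, 510, 479, 468, 474, 471, 467, 460, 457, 451, 444, 434, 421, 407, 434, 548, 615, 619, 622, 628, 633, 631])
(158, np.float64(193.7), 177, [627, 626, 631, 634, 636, 616, 602, 576, 484, 335, 234, 166, 89, 47, 97, 318, 433, 465, 470, 465, 458, 450, 441, 432, 426, 453, 565, 628, 631, 631, 637, 639, 632])
```

```bash
python3 -m creep '[5,0,0,-30,0, 5,0,0,-60,0, 5,0,0,-66,0, 5,0,0,-66,0]'|head -2; python3 -c "
from h import *
U=np.array([.986,.165])*7.5
for k in PK: print(k,PK[k]+U)
go(PK[1]+U,236,189.5)"
```

```text
t: 45.05
ee_pos: [596.2, 290.5, 236.0]
0 [599.49556568 291.4549279 ]
1 [516.75501077 322.39035375]
2 [531.33442356 235.26721835]
t 45.05 ee [596.2 290.5 236. ] gap 30.1 F [-0.7 -0.5 -0.2] | move [73.1 44.6  0.5] turn -360.0
```

```bash
python3 -m creep '[5,25,15,0,0, 5,50,30,0,0, 5,73,44.6,0,0, 5,73,44.6,0,0, 5,73,44.6,0,0]'|head -2; python3 -m creep '[5,0,0,0,0, 5,0,0,0,0]'|head -2;python3 -c "
from h import *
U=np.array([.986,.165])*7.5
go(PK[1]+U,143,189.5)
lean()"
```

```text
t: 45.68
ee_pos: [517.0, 322.4, 236.4]
t: 45.92
ee_pos: [517.4, 322.1, 236.7]
t 45.92 ee [517.4 322.1 236.7] gap 29.8 F [-0.  -0.4 -0.2] | move [ 0.3 -0.1 93.7] turn -360.1
(157, np.float64(209.4), 193, [345, 322, 300, 287, 288, 328, 354, 357, 376, 503, 580, 537, 422, 354, 346, 344, 337, 335, 331, 329, 324, 317, 307, 298, 297, 394, 537, 598, 594, 586, 582, 581, 522])
(169, np.float64(208.5), 192, [355, 362, 390, 400, 378, 359, 358, 357, 369, 468, 544, 507, 407, 354, 347, 344, 338, 334, 332, 328, 322, 316, 308, 298, 295, 385, 573, 677, 681, 656, 646, 642, 642])
(217, np.float64(204.9), 188, [629, 629, 626, 623, 624, 631, 636, 633, 626, 613, 562, 503, 483, 476, 474, 473, 469, 466, 460, 458, 452, 446, 441, 431, 418, 404, 425, 543, 616, 620, 625, 634, 643])
(225, np.float64(204.3), 188, [631, 626, 622, 605, 584, 561, 486, 345, 238, 172, 95, 49, 39, 63, 212, 431, 489, 452, 444, 444, 437, 430, 421, 402, 361, 292, 204, 144, 139, 137, 139, 141, 144])
```

```bash
python3 -m creep '[5,0,0,15,0, 5,0,0,30,0, 5,0,0,45,0, 5,0,0,60,0, 5,0,0,60,0]'|sed -n 2p\;4p;python3 -m creep '[5,0,0,10,0, 5,0,0,20,0, 5,0,0,27,0, 5,0,0,27,0]'|sed -n 2p\;4p;python3 -m creep '[5,0,0,3,0, 5,0,0,6,0, 5,0,0,6,0]'|sed -n 2p\;4p
```

```text
ee_pos: [515.5, 322.2, 174.4]
contact_force: [0.5, 0.6, -0.1]
ee_pos: [516.0, 322.6, 148.8]
contact_force: [-0.3, -0.3, -0.5]
ee_pos: [516.4, 322.8, 143.6]
contact_force: [-0.2, -0.5, -0.3]
```

Entered freely; creep down to touch the deck.

```bash
python3 -m creep '[5,0,0,2,0, 5,0,0,3,0, 5,0,0,3,0]'|sed -n 2p\;4p;python3 -m creep '[5,0,0,1,0, 5,0,0,2,0, 5,0,0,2,0]'|sed -n 2p\;4p;python3 -m creep '[5,0,0,1,0, 5,0,0,2,0, 5,0,0,2,0]'|sed -n 2p\;4p; python3 -c "
from h import *
lean()"
```

```text
ee_pos: [517.5, 323.3, 142.5]
contact_force: [0.6, -0.8, 6.0]
ee_pos: [517.5, 323.3, 140.6]
contact_force: [0.0, -0.7, 5.7]
ee_pos: [517.5, 323.2, 138.6]
contact_force: [-0.2, -0.6, 5.8]
(59, np.float64(215.5), 199, [692, 692, 693, 693, 686, 607, 480, 409, 372, 384, 403, 402, 397, 396, 393, 393, 395, 394, 359, 328, 341, 360, 363, 360, 357, 354, 356, 359, 356, 353, 352, 344, 342])
(71, np.float64(214.8), 198, [698, 698, 697, 694, 689, 628, 497, 391, 357, 379, 402, 402, 398, 397, 394, 393, 396, 395, 373, 333, 339, 361, 363, 359, 359, 356, 358, 358, 362, 363, 353, 329, 314])
(119, np.float64(211.6), 195, [348, 347, 334, 317, 303, 309, 411, 399, 319, 294, 292, 356, 355, 257, 240, 397, 481, 485, 480, 478, 473, 468, 460, 450, 432, 400, 293, 144, 102, 189, 274, 425, 440])
(127, np.float64(211.0), 195, [350, 340, 323, 296, 269, 353, 290, 131, 58, 43, 40, 40, 37, 58, 195, 373, 458, 473, 473, 470, 468, 460, 451, 440, 421, 394, 306, 211, 189, 222, 271, 331, 347])
```

```bash
python3 -m creep '[36,0,0,-1,0, 42,0,0,-1,0, 50,0,0,-1,0, 50,0,0,-1,0]'|sed -n 2p\;4,5p;python3 -m creep '[50,0,0,-40,0, 50,0,0,-80,0, 50,0,0,-110,0, 50,0,0,-110,0]'|sed -n 2p\;4,5p; python3 -c "
from h import *
go(rest(-35,2),250,170.8)
B=shot('side','s11.png')
print([c for c in caps(B,amin=30) if 150<c[1][1]<380 and 200<c[1][0]<330])
p=PK[1];print([proj(B,[*p,z]).round(1) for z in (156,170)])"
```

```text
ee_pos: [516.3, 322.8, 137.4]
contact_force: [0.1, 0.2, -1.1]
finger_gap: 46.9
ee_pos: [518.3, 323.2, 251.2]
contact_force: [1.4, 0.6, -0.1]
finger_gap: 47.8
t 49.65 ee [518.3 323.2 251.2] gap 47.8 F [ 1.4  0.6 -0.1] | move [  73.4 -325.    -1.2] turn -341.3
[(np.int32(156), array([217.8, 344.5])), (np.int32(80), array([228.9, 220.2])), (np.int32(145), array([230.9, 321. ])), (np.int32(290), array([289.3, 212. ]))]
[array([289.5, 212.9]), array([283.8, 211.9])]
```

```bash
python3 -m creep '[50,14,-62,0,5, 50,28,-124,0,10, 50,42,-186,0,15, 50,56,-248,0,18.7, 50,70,-308,0,18.7]'|head -1;python3 -m creep '[50,0,-10,40,0, 50,0,-15,80,0, 50,0,-15,90,0, 50,0,-15,90,0]'|head -1
python3 -c "
from h import *
go(rest(-35,3),90,170.8);tilt()"
```

```text
t: 50.32
t: 50.82
t 50.83 ee [495.2  -3.6 155.2] gap 47.6 F [0.6 0.5 0.6] | move [-5.5 -4.3 65.1] turn -0.0
[-0.118 -0.176  2.046  0.004  1.279 -1.529] [495.2  -3.6 155.2] z [-0.007  0.005 -1.   ]
```

```bash
python3 -m creep '[50,-5,-4,30,0, 50,-5,-4,50,0, 50,-5,-4,50,0, 50,-5,-4,50,0]'|sed -n 2p;python3 -c "
from h import *
go(rest(-35,3),91,170.8)"
```

```text
ee_pos: [501.4, -8.3, 108.4]
t 51.33 ee [501.4  -8.3 108.4] gap 47.4 F [0.3 0.6 0.3] | move [ 1.8 -0.5 17.4] turn 0.0
```

```bash
python3 -m creep '[50,1.5,0,10,0, 50,1.5,0,17,0, 50,1.5,0,17,0]'|sed -n 2p\;4p;python3 -m creep '[5,0,0,0,0, 5,0,0,0,0, 5,0,0,0,0, 5,0,0,0,0]' 4|tail -5;python3 -m creep '[5,0,0,-20,0, 5,0,0,-60,0, 5,0,0,-120,0, 5,0,0,-170,0, 5,0,0,-170,0]'|tail -5;python3 -m creep '[5,0,0,0,0, 5,0,0,0,0]' >/dev/null
python3 -c "
from h import *
B=shot('side')
print([c for c in caps(B,amin=30) if 150<c[1][1]<380 and 150<c[1][0]<330])
go(hp(-25),260,189.5)"
```

```text
ee_pos: [497.8, -8.1, 88.5]
contact_force: [-0.2, 0.5, 0.5]
ee_pos: [499.0, -7.3, 90.1]
eef_rot: [-0.002, 0.081, 0.997, 0.003]
contact_force: [0.4, 5.4, 3.2]
finger_gap: 30.2
grip_force: 4.0
ee_pos: [501.6, -9.8, 265.0]
eef_rot: [0.003, 0.081, 0.997, 0.001]
contact_force: [-0.1, -0.4, -0.3]
finger_gap: 29.9
grip_force: 4.0
[(np.int32(85), array([165.2, 326.2])), (np.int32(153), array([217. , 344.6])), (np.int32(232), array([230.3, 212.4])), (np.int32(177), array([291.6, 211.8]))]
t 53.12 ee [498.2  -8.9 257. ] gap 30.2 F [ 0.6  0.6 -1.5] | move [ 27.3 285.9  -1.8] turn -18.7
```

```bash
python3 -m creep '[5,7,60,0,-5, 5,14,120,0,-10, 5,20,180,0,-15, 5,26,240,0,-18.7, 5,27,284,0,-18.7]'|head -1;python3 -m creep '[5,0,0,30,0, 5,0,0,60,0, 5,0,0,60,0, 5,0,0,60,0]'|head -1
python3 -c "
from h import *
go(hp(-25,-2),176,189.5);loc()
B=shot('side','s12.png');print([c for c in caps(B,amin=30) if 150<c[1][1]<380 and 150<c[1][0]<330])"
```

```text
t: 53.75
t: 54.25
t 54.25 ee [518.1 275.9 201. ] gap 29.5 F [ 0.  -0.6 -0.8] | move [ 0.6 -0.3 25. ] turn -360.0
r,t,z -24.3 -1.9 201.0 F [ 0.  -0.6 -0.8]
[(np.int32(156), array([217.8, 344.5])), (np.int32(134), array([246.7, 227.1])), (np.int32(279), array([289.7, 211.9]))]
```

P1's tube still stands (cap at row 289.7, col 211.9). Continue with uprighting.

```bash
python3 -m creep '[5,0.6,0,12,0, 5,0.6,0,25,0, 5,0.6,0,25,0, 5,0.6,0,25,0]' 4|sed -n 2p\;4p;python3 -m creep '[5,-8,0,0,0, 5,-17,0,-8,0, 5,-27,0,-16,0, 5,-38,0,-21,0, 5,-50,0,-23.5,0]'|sed -n 2p\;4p
python3 -m creep '[5,-8,2,-1,0, 5,-16,2,-1.5,0, 5,-25,2,-1.5,0, 5,-32,2,-1.5,0, 5,-36,2,-1.5,0]'|sed -n 2p\;4p
python3 -c "
from h import *
loc();lean()"
```

```text
ee_pos: [517.2, 275.9, 175.5]
contact_force: [-0.3, 0.7, 0.2]
ee_pos: [567.8, 284.4, 199.8]
contact_force: [-0.3, 1.0, -0.9]
ee_pos: [602.1, 292.1, 200.2]
contact_force: [-0.8, 1.1, -0.6]
r,t,z 61.2 0.2 200.2 F [-0.8  1.1 -0.6]
(120, np.float64(193.8), 177, [626, 615, 542, 433, 378, 380, 572, 657, 653, 516, 380, 378, 362, 340, 335, 327, 323, 321, 318, 312, 308, 299, 286, 295, 466, 634, 660, 629, 615, 611, 608, 556, 420])
(132, np.float64(192.9), 176, [623, 614, 565, 526, 575, 625, 580, 473, 415, 395, 366, 389, 372, 344, 336, 328, 323, 320, 316, 314, 307, 298, 284, 278, 340, 492, 592, 620, 618, 613, 608, 596, 508])
(180, np.float64(189.1), 173, [587, 606, 607, 598, 597, 601, 608, 608, 601, 545, 488, 469, 462, 460, 456, 454, 449, 446, 442, 437, 429, 419, 403, 390, 445, 567, 623, 620, 615, 614, 616, 610, 539])
(188, np.float64(188.5), 172, [347, 394, 433, 553, 597, 580, 552, 537, 464, 315, 206, 148, 89, 62, 161, 361, 443, 450, 444, 437, 429, 420, 409, 397, 415, 538, 611, 620, 619, 617, 614, 610, 586])
```

```bash
python3 -m creep '[5,2,0,5,0, 5,2,0,18,0, 5,2,0,30,0, 5,-3,0,30,0, 5,-3,0,30,0]'|sed -n 2p\;4p; python3 -m creep '[5,2,0,0,0, 5,5,0,0,0, 5,5,0,0,0]'|sed -n 2p\;4p
python3 -c "
from h import *
loc();lean()"
```

```text
ee_pos: [604.6, 292.8, 169.9]
contact_force: [-0.8, 0.3, -1.2]
ee_pos: [599.7, 291.8, 170.8]
contact_force: [-0.1, 0.7, -0.8]
r,t,z 58.7 0.3 170.8 F [-0.1  0.7 -0.8]
(91, np.float64(197.0), 180, [632, 614, 510, 408, 378, 356, 347, 342, 320, 305, 318, 360, 381, 366, 337, 316, 300, 293, 313, 329, 328, 324, 332, 408, 469, 515, 547, 562, 577, 634, 628, 575, 559])
(103, np.float64(196.1), 180, [615, 499, 399, 373, 347, 341, 342, 321, 308, 319, 348, 397, 390, 369, 368, 357, 343, 334, 330, 326, 322, 324, 396, 509, 573, 595, 587, 615, 645, 633, 613, 661, 667])
(151, np.float64(192.5), 176, [629, 628, 623, 623, 632, 640, 643, 641, 638, 627, 587, 515, 461, 438, 453, 470, 468, 463, 459, 455, 450, 442, 430, 415, 393, 444, 562, 618, 623, 624, 623, 625, 629])
(159, np.float64(191.9), 175, [635, 632, 631, 632, 629, 610, 577, 490, 373, 270, 173, 93, 47, 37, 95, 314, 453, 472, 462, 456, 451, 444, 434, 421, 414, 475, 581, 631, 641, 641, 637, 635, 635])
```

```bash
python3 -m creep '[5,0,0,-30,0, 5,0,0,-60,0, 5,0,0,-66,0, 5,0,0,-66,0]'|head -1; python3 -c "
from h import *
go(np.array([531.3,235.3]),236,189.5);lean()"
```

```text
t: 57.65
t 57.65 ee [599.9 291.5 236.1] gap 29.9 F [-0.2 -0.7 -0.5] | move [ 76.9 -44.1   0.1] turn -360.0
(155, np.float64(192.4), 176, [606, 600, 597, 602, 607, 610, 612, 611, 610, 605, 595, 562, 471, 370, 333, 329, 324, 317, 316, 311, 307, 305, 295, 282, 285, 396, 568, 625, 613, 604, 603, 609, 611])
(167, np.float64(191.5), 175, [596, 594, 593, 597, 595, 595, 602, 603, 607, 607, 601, 567, 470, 371, 332, 326, 324, 318, 314, 312, 306, 304, 293, 283, 275, 332, 464, 568, 602, 604, 605, 609, 592])
(215, np.float64(187.6), 171, [597, 597, 593, 592, 593, 594, 594, 597, 598, 584, 514, 463, 453, 454, 453, 448, 442, 439, 437, 433, 429, 420, 406, 386, 366, 396, 530, 601, 606, 610, 610, 600, 465])
(223, np.float64(186.9), 170, [599, 599, 598, 602, 605, 600, 592, 586, 573, 558, 512, 420, 378, 291, 273, 391, 440, 443, 439, 432, 427, 419, 412, 401, 387, 404, 524, 598, 607, 604, 607, 601, 507])
```

```bash
python3 -m creep '[5,25,-15,0,0, 5,50,-30,0,0, 5,75,-44,0,0, 5,75,-44,0,0, 5,75,-44,0,0]'|sed -n 2p; python3 -m creep '[5,0,0,30,0, 5,0,0,45,0, 5,0,0,60,0, 5,0,0,60,0]'|sed -n 2p\;4p; python3 -m creep '[5,0,0,10,0, 5,0,0,20,0, 5,0,0,28,0, 5,0,0,28,0]'|sed -n 2p\;4p
```

```text
ee_pos: [533.3, 235.9, 235.4]
ee_pos: [532.3, 236.0, 174.6]
contact_force: [-0.4, 0.0, -0.1]
ee_pos: [532.3, 235.9, 147.3]
contact_force: [-0.1, -0.6, -1.2]
```

```bash
python3 -m creep '[5,0,0,2,0, 5,0,0,4,0, 5,0,0,6,0, 5,0,0,6,0]'|sed -n 2p\;4p; python3 -m creep '[5,0,0,1,0, 5,0,0,3,0, 5,0,0,3,0]'|sed -n 2p\;4p;  python3 -m creep '[5,0,0,1,0, 5,0,0,2,0, 5,0,0,2,0]'|sed -n 2p\;4p
```

```text
ee_pos: [532.7, 236.2, 142.1]
contact_force: [1.6, 0.6, -1.3]
ee_pos: [533.7, 236.4, 140.6]
contact_force: [-0.8, -0.9, 4.9]
ee_pos: [533.8, 236.4, 138.8]
contact_force: [-0.2, 0.7, 5.2]
```

```bash
python3 -m creep '[36,0,0,-1,0, 42,0,0,-1,0, 50,0,0,-1,0, 50,0,0,-1,0]'|sed -n 2p\;4,5p;python3 -m creep '[50,0,0,-40,0, 50,0,0,-80,0, 50,0,0,-110,0, 50,0,0,-110,0]'|sed -n 2p; python3 -m creep '[50,14,-62,0,5, 50,28,-124,0,10, 50,42,-186,0,15, 50,56,-248,0,18.7, 50,56,-248,0,18.7]'|head -1; python3 -c "
from h import *
go(rest(-35,-77),120,170.8)
B=shot('side','s13.png');A=shot('top')
for d in(B,A):
  print([c for c in caps(d,amin=30) if 120<c[1][1]<380 and 190<c[1][0]<330]); print([proj(d,[*PK[k],157]).round(1) for k in PK])"
```

```text
ee_pos: [532.6, 236.1, 138.0]
contact_force: [0.2, -0.3, -0.2]
finger_gap: 46.8
ee_pos: [534.8, 236.3, 251.8]
t: 62.2
t 62.2 ee [517.7 -21.3 245.2] gap 47.6 F [ 0.1 -0.7  1.5] | move [ 18.6 -70.8 125.1] turn -0.4
[(np.int32(120), array([217.2, 344.6])), (np.int32(242), array([230.3, 212.7])), (np.int32(189), array([262.9, 238.6])), (np.int32(186), array([291. , 211.8]))]
[array([263.8, 195.2]), array([289.1, 212.8]), array([262.3, 240.4])]
[(np.int32(86), array([223.7, 203.4])), (np.int32(96), array([229.5, 161.8]))]
[array([190.8, 178.4]), array([229.9, 162.6]), array([223.4, 203.5])]
```

```bash
python3 -m creep '[50,6,-24,30,0, 50,12,-48,60,0, 50,18,-70,90,0, 50,18,-71,125,0, 50,18,-71,125,0]'|sed -n 2p; python3 -m creep '[50,0,0,0,0, 50,0,0,0,0]'|sed -n 2p;python3 -c "
from h import *
go(rest(-35,-76.5),90,170.8)"
```

```text
ee_pos: [486.7, -82.5, 118.3]
ee_pos: [490.6, -84.4, 124.0]
t 63.17 ee [490.6 -84.4 124. ] gap 47.3 F [ 1.  -0.5  0.3] | move [ 3.3 -3.2 34. ] turn 0.0
```

```bash
python3 -m creep '[50,2,-2,15,0, 50,2,-2,30,0, 50,2,-2,32,0, 50,2,-2,32,0]'|sed -n 2p\;4p;python3 -m creep '[5,0,0,0,0, 5,0,0,0,0, 5,0,0,0,0, 5,0,0,0,0]' 4|tail -5;python3 -m creep '[5,0,0,-20,0, 5,0,0,-60,0, 5,0,0,-120,0, 5,0,0,-170,0, 5,0,0,-170,0]'|tail -5;python3 -m creep '[5,0,0,0,0, 5,0,0,0,0]' >/dev/null
python3 -c "
from h import *
B=shot('side')
print([c for c in caps(B,amin=30) if 150<c[1][1]<380 and 150<c[1][0]<330])
go(hp(-25),270,189.5)"
```

```text
ee_pos: [486.4, -86.2, 89.6]
contact_force: [0.2, -0.1, -0.4]
ee_pos: [487.2, -85.9, 90.7]
eef_rot: [-0.002, 0.081, 0.997, 0.002]
contact_force: [0.3, 3.0, 3.1]
finger_gap: 30.3
grip_force: 4.0
ee_pos: [489.7, -88.1, 265.5]
eef_rot: [0.003, 0.081, 0.997, 0.001]
contact_force: [0.5, -0.8, -0.8]
finger_gap: 29.8
grip_force: 4.0
[(np.int32(83), array([154.5, 351.3])), (np.int32(246), array([230.2, 212.9])), (np.int32(184), array([263.1, 238.9])), (np.int32(220), array([290.1, 211.3]))]
t 65.1 ee [486.4 -86.8 257.6] gap 29.5 F [ 0.4 -0.4 -1. ] | move [ 28.2 364.7 -10.6] turn -18.7
```

```bash
python3 -m creep '[5,5,62,-10,-5, 5,10,124,-10,-10, 5,15,186,-10,-15, 5,20,248,-10,-18.7, 5,24,308,-10,-18.7]'|head -1;python3 -m creep '[5,-14,54,0,0, 5,-14,54,0,0, 5,-14,54,0,0]'|sed -n 2p
python3 -c "
from h import *
go(hp(-25,0),176,189.5);loc()
B=shot('side','s12.png');print([c for c in caps(B,amin=30) if 150<c[1][1]<380 and 150<c[1][0]<330])"
```

```text
t: 65.72
ee_pos: [517.6, 276.1, 270.0]
t 66.1 ee [517.6 276.1 270. ] gap 29.9 F [-0.1  0.7 -1.9] | move [-0.3  1.3 94. ] turn -360.0
r,t,z -24.8 -1.6 270.0 F [-0.1  0.7 -1.9]
[(np.int32(144), array([215.3, 223.3])), (np.int32(36), array([232.1, 220.2])), (np.int32(240), array([262.3, 239.5])), (np.int32(274), array([289.4, 211.6]))]
```

```bash
python3 -m creep '[5,0,1.3,40,0, 5,0,1.3,70,0, 5,0,1.3,88,0, 5,0,1.3,93,0, 5,0,1.3,93,0]' 4|sed -n 2p\;4p;python3 -m creep '[5,0,0,0,0]'|sed -n 2p\;4p;python3 -c "
from h import *
loc()"
```

```text
ee_pos: [518.0, 277.8, 179.4]
contact_force: [0.0, -0.3, -0.5]
ee_pos: [518.3, 278.3, 180.2]
contact_force: [0.8, 0.1, -0.8]
r,t,z -23.7 0.4 180.2 F [ 0.8  0.1 -0.8]
```

```bash
python3 -m creep '[5,-8,0,1,0, 5,-17,0,-8,0, 5,-27,0,-16,0, 5,-38,0,-21,0, 5,-50,0,-23,0]'|sed -n 2p\;4p
python3 -m creep '[5,-8,0,0,0, 5,-16,0,0,0, 5,-25,0,0,0, 5,-32,0,0,0, 5,-36,0,0,0]'|sed -n 2p\;4p
python3 -m creep '[5,2,0,5,0, 5,2,0,18,0, 5,2,0,30,0, 5,-3,0,30,0, 5,-3,0,30,0]'|sed -n 2p\;4p; python3 -m creep '[5,2,0,0,0, 5,4.5,0,0,0, 5,4.5,0,0,0]'|sed -n 2p\;4p
python3 -c "
from h import *
loc();lean();go(hp(58.5),145,189.5)
B=shot('side','s14.png');print([c for c in caps(B,amin=30) if 150<c[1][1]<280 and 150<c[1][0]<330])"
```

```text
ee_pos: [568.1, 286.6, 202.3]
contact_force: [-0.7, 0.7, -1.1]
ee_pos: [602.8, 292.2, 201.2]
contact_force: [-0.4, 0.3, -1.0]
ee_pos: [605.3, 292.9, 171.0]
contact_force: [-1.0, -0.8, -1.0]
ee_pos: [600.9, 292.0, 171.8]
contact_force: [-0.9, -0.4, -1.0]
r,t,z 59.9 0.3 171.8 F [-0.9 -0.4 -1. ]
(92, np.float64(196.5), 180, [635, 609, 487, 396, 366, 354, 348, 343, 319, 309, 337, 362, 400, 383, 349, 333, 307, 293, 313, 328, 324, 321, 357, 500, 551, 559, 565, 579, 614, 640, 637, 615, 589])
(104, np.float64(195.6), 179, [629, 617, 499, 399, 373, 347, 340, 343, 322, 308, 320, 352, 399, 382, 363, 373, 359, 337, 331, 329, 326, 318, 318, 395, 531, 586, 599, 621, 659, 652, 622, 627, 631])
(152, np.float64(192.0), 175, [627, 632, 629, 623, 623, 632, 641, 643, 642, 639, 631, 592, 520, 480, 475, 477, 472, 468, 462, 458, 452, 449, 438, 429, 414, 399, 459, 569, 619, 623, 625, 623, 625])
(160, np.float64(191.3), 175, [632, 631, 629, 625, 592, 553, 477, 330, 189, 130, 88, 49, 36, 58, 187, 376, 477, 469, 444, 442, 448, 453, 442, 440, 447, 521, 603, 627, 628, 628, 631, 636, 638])
t 69.2 ee [600.9 292.  171.7] gap 29.6 F [-0.4  0.6 -1.3] | move [ 1.4 -0.4 26.7] turn -360.0
[(np.int32(276), array([230.6, 213.1])), (np.int32(167), array([250.5, 192.5])), (np.int32(244), array([262.4, 239.5])), (np.int32(199), array([292.1, 211.6]))]
```

Same good pattern; lower it to the deck in this pocket.

```bash
python3 -m creep '[5,1,0,8,0, 5,1,0,16,0, 5,1,0,24,0, 5,1,0,24,0]'|sed -n 2p\;4p; python3 -m creep '[5,0,0,2,0, 5,0,0,4,0, 5,0,0,6,0, 5,0,0,6,0]'|sed -n 2p\;4p; python3 -m creep '[5,0,0,1,0, 5,0,0,3,0, 5,0,0,3,0]'|sed -n 2p\;4p
```

```text
ee_pos: [599.0, 291.7, 145.7]
contact_force: [-1.4, 0.6, -1.4]
ee_pos: [600.2, 292.1, 142.2]
contact_force: [-0.4, 0.1, 2.5]
ee_pos: [600.7, 292.3, 140.1]
contact_force: [0.3, -0.1, 5.1]
```

```bash
python3 -m creep '[36,0,0,-1,0, 42,0,0,-1,0, 50,0,0,-1,0, 50,0,0,-1,0]'|sed -n 2p\;4,5p;python3 -m creep '[50,0,0,-40,0, 50,0,0,-80,0, 50,0,0,-110,0, 50,0,0,-110,0]'|sed -n 2p; python3 -m creep '[50,50,-5,0,10, 50,100,-10,0,20, 50,150,-15,0,30, 50,150,-15,0,37]'|head -1; python3 -c "
from h import *
HL=lambda a:HC+135*np.array([np.cos(np.radians(a)),np.sin(np.radians(a))])
print(HL(152.4));go(HL(152.4),130,152.4);tilt()
B=shot('side','s15.png');A=shot('top','t15.png')
for d in(B,A):
  print([c for c in caps(d,amin=30) if 120<c[1][1]<260 and 180<c[1][0]<330]); print([proj(d,[*PK[k],157]).round(1) for k in PK])
print('lever',tri(A,look_for(A,'lever_grip')[0]['point'],B,look_for(B,'lever_grip')[0]['point']))"
```

```text
ee_pos: [599.5, 291.9, 138.9]
contact_force: [0.2, 0.5, -0.1]
finger_gap: 47.0
ee_pos: [601.7, 292.1, 253.0]
t: 72.12
[422.1625168  344.34496474]
t 72.12 ee [451.  251.  246.6] gap 47.7 F [0.5 1.6 0.3] | move [ 67.9  69.4 117.1] turn -0.1
[ 0.401 -0.191  1.904  0.006  1.435 -0.687] [451.  251.  246.6] z [-0.008  0.003 -1.   ]
[(np.int32(242), array([230.7, 213.2])), (np.int32(38), array([254.4, 146.7])), (np.int32(225), array([262.6, 239.4])), (np.int32(32), array([259.8, 133.4])), (np.int32(171), array([266.8, 196.1])), (np.int32(240), array([290. , 211.8]))]
[array([263.8, 195.2]), array([289.1, 212.8]), array([262.3, 240.4])]
[(np.int32(76), array([190.5, 179.6])), (np.int32(110), array([222.8, 202.3])), (np.int32(62), array([227.6, 163.7]))]
[array([190.8, 178.4]), array([229.9, 162.6]), array([223.4, 203.5])]
lever (array([ 580.74681945,  230.87596196, -130.26623734]), np.float64(14.675977209857805))
```

```bash
python3 -m creep '[50,34,35,30,0, 50,68,69,60,0, 50,68,69,60,0, 50,68,69,60,0]'|sed -n 2p; python3 -c "
from h import *
go([422,345],65,152.4)"
```

```text
ee_pos: [426.5, 344.9, 190.0]
t 72.83 ee [426.5 344.9 190. ] gap 47.9 F [0.6 0.7 0.8] | move [  3.4  -2.1 125. ] turn 0.1
```

```bash
python3 -m creep '[50,3,-2,40,0, 50,3,-2,80,0, 50,3,-2,110,0, 50,3,-2,125,0, 50,3,-2,125,0]'|sed -n 2p\;4p; python3 -m creep '[35,0,0,0,0, 28,0,0,0,0, 28,0,0,0,0]' 30|sed -n 2p\;4,5p; python3 -m creep '[28,-0.7,-14.1,0,-6, 28,-3,-28.1,0,-12, 28,-6.6,-41.7,0,-18, 28,-11.7,-54.9,0,-24, 28,-18.1,-67.5,0,-30]'|sed -n 2p\;4,5p;python3 -c "
from h import *
p=np.array(state()['ee_pos'])[:2]-HC;print(np.hypot(*p),np.degrees(np.arctan2(p[1],p[0])));go([422,345],65,152.4)"
```

```text
ee_pos: [422.4, 344.5, 65.3]
contact_force: [0.0, 0.9, -0.5]
ee_pos: [422.5, 345.5, 66.3]
contact_force: [-0.4, 0.7, -0.0]
finger_gap: 27.6
ee_pos: [407.9, 278.2, 66.4]
contact_force: [3.2, 4.0, -0.1]
finger_gap: 26.2
133.98991034658297 -178.44054294728323
t 74.45 ee [407.9 278.2  66.4] gap 26.2 F [ 3.2  4.  -0.1] | move [-17.2  66.1   1.9] turn -329.7
```

```bash
python3 -m creep '[28,-0.7,-14.1,0,-6, 28,-3,-28.1,0,-12, 28,-6.6,-41.7,0,-18, 28,-11.7,-54.9,0,-24, 28,-18.1,-67.5,0,-30]'|sed -n 2p\;4,5p; python3 -m creep '[28,-0.2,-7,0,-3, 28,-0.7,-14.1,0,-6, 28,-1.6,-21,0,-9]'|sed -n 2p\;4,6p;python3 -c "
from h import *
p=np.array(state()['ee_pos'])[:2]-HC;print(np.hypot(*p),np.degrees(np.arctan2(p[1],p[0])))"
```

```text
ee_pos: [428.5, 211.7, 66.2]
contact_force: [-0.5, 6.9, 3.7]
finger_gap: 26.7
ee_pos: [440.7, 195.1, 66.2]
contact_force: [-3.6, 6.5, 5.4]
finger_gap: 26.5
grip_force: 3.5
133.1720568734342 -139.37753271476493
```

```bash
python3 -m creep '[28,-0.1,-5,0,-2, 28,-0.4,-10,0,-4, 28,-0.4,-10,0,-4]'|sed -n 2p\;4,6p; python3 -m creep '[28,-0.1,-5,0,-2, 28,-0.4,-10,0,-4, 28,-0.4,-10,0,-4]'|sed -n 2p\;4,6p;python3 -c "
from h import *
p=np.array(state()['ee_pos'])[:2]-HC;print(np.hypot(*p),np.degrees(np.arctan2(p[1],p[0])))"
```

```text
ee_pos: [447.5, 187.3, 65.7]
contact_force: [-2.8, 3.7, 2.8]
finger_gap: 26.7
grip_force: 2.3
ee_pos: [451.5, 183.9, 65.4]
contact_force: [-15.4, 16.7, 10.5]
finger_gap: 26.8
grip_force: 11.1
133.18830049117884 -132.69308169139765
```

```bash
python3 -m creep '[28,0,3,0,0, 40,0,5,0,0, 50,0,5,0,0, 50,0,5,0,0]'|sed -n 2p\;4,6p; python3 -m creep '[50,0,0,-50,0, 50,0,0,-100,0, 50,0,0,-150,0, 50,0,0,-150,0]'|sed -n 2p\;4p;python3 -m creep '[50,30,-40,0,0, 50,60,-80,0,0, 50,60,-120,0,0, 50,60,-120,0,0]'|sed -n 2p; python3 -c "
from h import *
B=shot('side','s16.png');A=shot('top','t16.png')
for d in(B,A):
  print([c for c in caps(d,amin=30) if 120<c[1][1]<260 and 180<c[1][0]<330]); print([proj(d,[*hp(58,0,a),157]).round(1) for a in (9.5,129.5,-110.5)])
b=cv2.imread('pics/s16.png');a=cv2.imread('pics/t16.png')
cv2.imwrite('pics/c16.png',np.hstack([cv2.resize(b[220:370,150:310],(427,400),interpolation=2),cv2.resize(a[160:280,145:255],(367,400),interpolation=2)]))"
```

```text
ee_pos: [451.0, 182.3, 64.4]
contact_force: [-0.5, 0.1, -0.3]
finger_gap: 46.4
grip_force: 0.0
ee_pos: [454.5, 182.4, 219.9]
contact_force: [-0.5, -0.1, 0.2]
ee_pos: [504.1, 56.5, 211.9]
[(np.int32(230), array([230.3, 212.3])), (np.int32(177), array([263.6, 190.9])), (np.int32(200), array([261.8, 241.3])), (np.int32(214), array([292.1, 210.2]))]
[array([262.7, 192.4]), array([291.7, 212.3]), array([261.1, 243.6])]
[(np.int32(93), array([186.4, 177.1])), (np.int32(85), array([224.1, 204.6])), (np.int32(97), array([231.1, 159.4]))]
[array([187.6, 178. ]), array([232. , 160.1]), array([224.6, 206.5])]
```

View pics/c16.png

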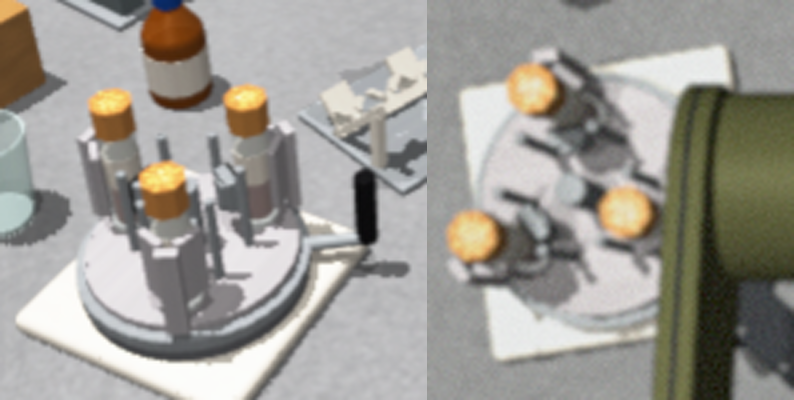

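The crop shows all three tubes standing upright with caps up, one in each pocket, pressed outward by the jaws. The lever is closed and the robot is clear. I am handing in.

```bash
python3 -c "
from cell import *
print(close_job())"
```

```text
the job is handed in; nothing more can be done
None
```

I laid all three tubes in the rest, stood each upright in its own pocket, closed the lever to its end stop and handed the job in; the last pictures looked right, but the hand-in gave no verdict and the clamping force on the tubes was not measured.

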